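# Load the code-reader programming fixture, latch its plunger and key it on

## Task

Load every code reader into a nest of the programming fixture, lying flat with its black plug towards the contact block. Then press the spring plunger down and, while it is down, slide the keeper fully across so that it stays trapped. Last, take the key from its stand, push it fully into the key switch and turn it clockwise to its stop, and leave it there; do not shift the fuse box, the ratchet or the tape roll.

Things in the scene. Friction and masses are not known exactly. Their poses are not given: they have to be found in the camera images.
- reader0: Plug-in code reader: blue block with a black plug end, 30 wide (x) x 61 long (y) x 22 mm high, 40 g, lying flat. Origin: centre of its underside, z up. Blue body (full 30 x 22 section) from y = -16 to +30 mm; the black plug (26 wide, 3 to 19 mm above the underside) is the end from y = -16 to -30 mm. 3 or 4 readers are there; absent ones read None.
- reader0_plug (a point): Middle of the end face of reader0's black plug, 30 mm from the origin towards -y, 11 mm above the underside.
- reader1: Plug-in code reader: blue block with a black plug end, 30 wide (x) x 61 long (y) x 22 mm high, 40 g, lying flat. Origin: centre of its underside, z up. Blue body (full 30 x 22 section) from y = -16 to +30 mm; the black plug (26 wide, 3 to 19 mm above the underside) is the end from y = -16 to -30 mm. 3 or 4 readers are there; absent ones read None.
- reader1_plug (a point): Middle of the end face of reader1's black plug, 30 mm from the origin towards -y, 11 mm above the underside.
- reader2: Plug-in code reader: blue block with a black plug end, 30 wide (x) x 61 long (y) x 22 mm high, 40 g, lying flat. Origin: centre of its underside, z up. Blue body (full 30 x 22 section) from y = -16 to +30 mm; the black plug (26 wide, 3 to 19 mm above the underside) is the end from y = -16 to -30 mm. 3 or 4 readers are there; absent ones read None.
- reader2_plug (a point): Middle of the end face of reader2's black plug, 30 mm from the origin towards -y, 11 mm above the underside.
- reader3: Plug-in code reader: blue block with a black plug end, 30 wide (x) x 61 long (y) x 22 mm high, 40 g, lying flat. Origin: centre of its underside, z up. Blue body (full 30 x 22 section) from y = -16 to +30 mm; the black plug (26 wide, 3 to 19 mm above the underside) is the end from y = -16 to -30 mm. 3 or 4 readers are there; absent ones read None.
- reader3_plug (a point): Middle of the end face of reader3's black plug, 30 mm from the origin towards -y, 11 mm above the underside.
- nest0 (a point): Floor centre of one of four equal open nests, 15 mm above the bench; axes as the fixture. Inside 67 mm (x) by 36 mm (y); walls 5 mm thick, 8 mm high at both sides and the near (-x) end; at the far (+x) end the contact block, 12 mm thick, 22 mm high, with brass contacts. A seated reader lies flat, plug towards the block (its -y along nest +x). Any reader fits any nest.
- nest1 (a point): Floor centre of one of four equal open nests, 15 mm above the bench; axes as the fixture. Inside 67 mm (x) by 36 mm (y); walls 5 mm thick, 8 mm high at both sides and the near (-x) end; at the far (+x) end the contact block, 12 mm thick, 22 mm high, with brass contacts. A seated reader lies flat, plug towards the block (its -y along nest +x). Any reader fits any nest.
- nest2 (a point): Floor centre of one of four equal open nests, 15 mm above the bench; axes as the fixture. Inside 67 mm (x) by 36 mm (y); walls 5 mm thick, 8 mm high at both sides and the near (-x) end; at the far (+x) end the contact block, 12 mm thick, 22 mm high, with brass contacts. A seated reader lies flat, plug towards the block (its -y along nest +x). Any reader fits any nest.
- nest3 (a point): Floor centre of one of four equal open nests, 15 mm above the bench; axes as the fixture. Inside 67 mm (x) by 36 mm (y); walls 5 mm thick, 8 mm high at both sides and the near (-x) end; at the far (+x) end the contact block, 12 mm thick, 22 mm high, with brass contacts. A seated reader lies flat, plug towards the block (its -y along nest +x). Any reader fits any nest.
- fixture: Programming fixture, fixed: aluminium board 220 (x) x 280 (y) x 15 mm; origin centre of its underside, x away from the robot, y left, z up. Nests at x = -57 and +46, y = +100 and +20 mm; plunger unit at x = -52, y = -85 mm, its housing 100 (x) x 76 (y) mm, top 47 mm above the bench, side rails 9 mm higher; round key switch at x = +58, y = -85 mm.
- plunger (a joint): Spring plunger, in m: 0 = out (up), 0.017 = fully down. About 5 N to start, 11 N at the bottom; it springs back at once when let go. Its two side ears are clear of the keeper bars from 0.012 on; trapped by the keeper it rests at about 0.012.
- plunger_pad (a point): The place to press, on top of the plunger pad (ribbed steel, 28 mm wide in y, reaching 16 mm to -x and 62 mm to +x of this point), in front of the keeper bridge; 75 mm above the bench when out, moves with the plunger. Axes as the fixture. Shut fingers pressing here can slide along the pad in +x, holding the plunger down while they push the keeper bridge before them.
- keeper (a joint): Sliding keeper, in m: 0 = open (towards the robot), 0.026 = fully across (fixture +x). About 2 N friction, stays where left. After 4 mm its bars are stopped by the plunger ears unless the plunger is held down; across, they lie over the ears and trap the plunger.
- keeper_bridge (a point): Middle of the keeper's bridge: a cross bar 8 mm thick (x), 57 mm wide (y) and 14 mm high (77 to 91 mm above the bench), spanning over the pad on two legs; 26 mm in +x from plunger_pad when open. It is pushed in +x. Axes as the fixture's.
- switch_rotor (a joint): Key switch rotor, in rad: 0 = off, 1.3 = on (its stop), turning clockwise seen from above. Turns freely against about 0.06 N m; stays where it is left. It may start slightly turned.
- key_slot (a point): Centre of the mouth of the key slot in the rotor, 50 mm above the bench, turning with the rotor: slot 25 mm long along x, 12 mm wide along y, 31 mm deep. The round barrel about it is 58 mm across, its rim at the same height.
- switch_key: Isolator key, upright in its stand. Origin: lower end of the blade, on its axis; z up. Blade 22 (x) x 9 (y) x 30 mm with tapered foot; collar 34 x 18 mm at z = 30 to 36 mm stops on the slot mouth (fully in: origin 30 mm below key_slot); black grip 40 (x) x 12 mm (y) at z = 36 to 72 mm. About 60 g. Fits either way round.
- key_stand: Grey stand for the key, fixed, 75 x 60 x 40 mm, with a slot like that of the switch in its middle; origin: centre of its underside. The key stands in it with its origin 10 mm above the bench, to be drawn straight up by 35 mm.
- fuse_pack: Bystander: white fuse box, 50 x 80 x 23 mm, origin centre of the underside. Leave alone.
- small_ratchet: Bystander: ratchet handle, 34 x 170 x 23 mm, origin centre of the underside. Leave alone.
- tape_roll: Bystander: roll of black tape, 89 mm across, 18 mm high, origin centre of the underside. Leave alone.
Things that resemble listed ones, but are neither listed nor needed, are in the scene too. Leave any red look-alike of the reader2 alone.

How it is judged:
On the way, in this order (a step that is already met when the one before it is completed fails the run):
1. every reader lies flat in a nest, plug towards the contact block (((horizontal distance between reader0 and nest0 below 0.009 m and z of reader0 in the frame of nest0 below 0.004 m and x of reader0_plug in the frame of nest0 above 0.02 m) or (horizontal distance between reader0 and nest1 below 0.009 m and z of reader0 in the frame of nest1 below 0.004 m and x of reader0_plug in the frame of nest1 above 0.02 m) or (horizontal distance between reader0 and nest2 below 0.009 m and z of reader0 in the frame of nest2 below 0.004 m and x of reader0_plug in the frame of nest2 above 0.02 m) or (horizontal distance between reader0 and nest3 below 0.009 m and z of reader0 in the frame of nest3 below 0.004 m and x of reader0_plug in the frame of nest3 above 0.02 m)) and angle between each of reader0, reader1, reader2, reader3's own z axis and vertical below 0.12 rad and ((horizontal distance between reader1 and nest0 below 0.009 m and z of reader1 in the frame of nest0 below 0.004 m and x of reader1_plug in the frame of nest0 above 0.02 m) or (horizontal distance between reader1 and nest1 below 0.009 m and z of reader1 in the frame of nest1 below 0.004 m and x of reader1_plug in the frame of nest1 above 0.02 m) or (horizontal distance between reader1 and nest2 below 0.009 m and z of reader1 in the frame of nest2 below 0.004 m and x of reader1_plug in the frame of nest2 above 0.02 m) or (horizontal distance between reader1 and nest3 below 0.009 m and z of reader1 in the frame of nest3 below 0.004 m and x of reader1_plug in the frame of nest3 above 0.02 m)) and ((horizontal distance between reader2 and nest0 below 0.009 m and z of reader2 in the frame of nest0 below 0.004 m and x of reader2_plug in the frame of nest0 above 0.02 m) or (horizontal distance between reader2 and nest1 below 0.009 m and z of reader2 in the frame of nest1 below 0.004 m and x of reader2_plug in the frame of nest1 above 0.02 m) or (horizontal distance between reader2 and nest2 below 0.009 m and z of reader2 in the frame of nest2 below 0.004 m and x of reader2_plug in the frame of nest2 above 0.02 m) or (horizontal distance between reader2 and nest3 below 0.009 m and z of reader2 in the frame of nest3 below 0.004 m and x of reader2_plug in the frame of nest3 above 0.02 m)) and ((horizontal distance between reader3 and nest0 below 0.009 m and z of reader3 in the frame of nest0 below 0.004 m and x of reader3_plug in the frame of nest0 above 0.02 m) or (horizontal distance between reader3 and nest1 below 0.009 m and z of reader3 in the frame of nest1 below 0.004 m and x of reader3_plug in the frame of nest1 above 0.02 m) or (horizontal distance between reader3 and nest2 below 0.009 m and z of reader3 in the frame of nest2 below 0.004 m and x of reader3_plug in the frame of nest2 above 0.02 m) or (horizontal distance between reader3 and nest3 below 0.009 m and z of reader3 in the frame of nest3 below 0.004 m and x of reader3_plug in the frame of nest3 above 0.02 m))), for 0.3 s.
2. the plunger is pressed down (value of joint plunger above 0.012 m), for 0.1 s.
3. the keeper is across and the plunger trapped under it (value of joint plunger above 0.0105 m and value of joint keeper above 0.02 m), for 0.3 s.
4. the key is fully in the key switch (z of switch_key in the frame of key_slot below -0.025 m and horizontal distance between switch_key and key_slot below 0.006 m), for 0.2 s.
5. the key is turned clockwise to its stop (all of step 4 and value of joint switch_rotor above 1.1 rad), for 0.2 s.
At the end, for the whole second after the job is handed in: Every reader flat in a nest (centre within 9 mm, underside within 4 mm of the floor, 0.12 rad), plug to the contact block; plunger trapped over 10.5 mm in, keeper over 20 mm across; key at rest at least 25 mm deep, within 6 mm of the axis, turned past 1.1 rad (all of step 1 and all of step 3 and all of step 5 and linear speed of switch_key below 0.05 m/s); the robot touches nothing.
It fails at once if the fuse box, ratchet or tape roll is shifted by more than 30 mm (distance of any of fuse_pack, small_ratchet, tape_roll from where it was at the start of the episode above 0.03 m).
Of reader0, reader1, reader2, reader3 only 3 to 4 are there at a start; the rules pass over those that are not, and their reading is None.
At some moment in a run one of reader0, reader1, reader2, reader3 may be knocked a few centimetres aside while the robot is not near it.
It also fails if it takes over 208 s, if anything falls off the work surface, if the arm or the gripper's body presses on something with over 40 N, if the wrist force passes 120 N, or if a joint passes its speed limit or range.

## Robot

A 6-joint arm with a two-finger parallel gripper is mounted at the origin on a cart in front of the work surface, level with it; the furniture and walls round the work are solid. World frame = base frame: x ahead of the robot, y to its left, z up, the work surface at z = 0. Lengths are in m, angles in rad, forces in N, time in s.
With the tool pointing down it reaches from about 0.25 to 0.775 m from the base axis. Payload 4 kg.
Tool frame: the origin (TCP) lies midway between the tips of the shut fingers; the grasp point (between the pads) lies grip_point_offset behind it (grip_point_offset is the distance from the TCP to the grasp point, in m); z points along the fingers, y is the line along which they close (so a half turn about z gives the same grasp; the last joint's range is limited). The gripper opens to 94 mm and grips with 3 to 60 N. Pads are 16 mm wide; open, the fingers measure 119 mm over their backs; the gripper's body (75 mm by 177 mm) begins 78 mm behind the grasp point.
Start: joints at [-0.103, 0.087, 1.371, -0, 1.684, -0.103], TCP at [0.55, -0, 0.206] pointing down, gripper open.
Joint ranges: [-3.1, 3.1], [-0.76, 2.03], [0.27, 2.55], [-1.08, 4.22], [0.17, 2.65], [-2.57, 2.57]. Speed limits (rad/s): [2.79, 2.79, 3.14, 3.14, 3.14, 3.14].

## Interface

Orientations are given as [roll, pitch, yaw] about the fixed x, y, z axes, in that order (R = Rz(yaw) Ry(pitch) Rx(roll)).
In Python, from bench import * gives the robot as it stands. The module is installed in compiled form; this text tells all that it offers.
- The arm moves only by the tool apply_moves, never from a script. Its argument "commands" is a list of rows, each a list of 7 numbers: the turn, a rotation vector about the world's x, y, z in rad, then the shift along the world's x, y, z in m, then the opening in per cent of the stroke, from 0 (shut) to 100 (fully open). In form: [[ax, ay, az, x, y, z, jaw], ...]. A call has exactly 5 rows; each row is the pose to reach, as a shift and turn from the pose commanded when the call began; what a row does not reach only later rows make up. A row lasts 1/10 s, in which the tool goes at most 50 mm and 8.59 degrees, less where a joint would pass 70% of its speed; a pose out of reach is approached as far as the arm can. A call with a gripper value outside its range is refused whole. The fingers move at their own pace and stop on an object; the grip force is fixed at half the most. Time passes only in rows, so rows that repeat a pose let the fingers close, or fill a call up. It gives the time, the measured TCP pose, the force, the opening and the grip force at its end, in the units of the state.
- get_obs(): the state, without advancing time (a new reading comes with each control period).
- snapshot(name): name is "scene" or "side" or "wrist"; returns a dict with "pixels" (420x560x3 uint8, red, green, blue), "vertical_fov" (degrees; the focal length in pixels is half the picture's height over the tangent of half this angle, whatever the lens; pixels are square), "cx", "cy" (the principal point, pixels), "rvec" (rotation vector, rad) and "tvec" (3), from world to camera coordinates, as OpenCV has them. Camera axes: x right, y down, z forward; pixel columns grow to the right and rows downward; lengths in m; the calibration is good to about 2 mm. A picture is of the moment at which its call begins. There is no depth.
- close_job(): hands the job in; it is judged then, once.
Trained networks look in the newest picture that a camera, given by its name, has taken for a name from the list of things; names that differ only in an ending like _2 or _b are one class to them, and where a whole thing is asked for, a point or a joint stands for the part that bears it (a point fixed in the world has none). Each returns a list of dicts, best first, with "score" (0 to 1); they miss things now and then, are a little off and sometimes report something else, mostly with a low value. They report only what shows in the picture. A call takes as long as a camera call. They do not tell look-alikes from the thing itself.
- masks_of(camera, query): "mask" (420x560 bool, what is visible of it) and "extent" ([left, top, right, bottom] in pixels, round what is visible of it).
- place_of(camera, query): "pixel" ([column, row] in pixels: a listed point, or the origin of a listed thing).
The state is a dict: "time": time; "joint_positions": joint angles; "qvel": joint speeds; "joint_torque": joint torques, N m; "tool_pos": TCP position; "ee_rot": TCP orientation; "wrist_force": force on the tool from outside, world axes, zero at the start; "wrist_torque": the same for the moment, N m; "width": finger opening in m; "finger_force": force on a finger pad.
Only numpy, scipy, OpenCV 4.12 (cv2) and the standard library are available. Lean on these libraries where they do the work, as an engineer would, in place of code of your own. Each camera call takes 0.05 s, during which the arm holds its last target. There are 200 camera calls.

## Working session

There is one attempt and no reset: what is moved stays moved. The work goes in short steps, Python scripts to look and compute and a tool call to move; the robot and the scene stay as the last step left them, time stands still between calls to the robot, and variables do not carry over. Pictures are saved under pics/ and viewed, at most 14 in all, crops included, and the job is handed in when it is done.

Besides the shell and the picture viewer there is one more tool, called after ">>>" in YAML: its name, and indented under it one key for each argument. apply_moves: Moves the arm, as the interface text tells. Its arguments: {"type":"object","properties":{"commands":{"type":"array"}},"required":["commands"]}

```bash
mkdir -p pics
cat > h.py <<'E'
from bench import *
import numpy as np, cv2
def snap(n):
    s=snapshot(n); s['R']=cv2.Rodrigues(np.array(s['rvec'],float))[0]; s['t']=np.array(s['tvec'],float).reshape(3)
    s['f']=210/np.tan(np.radians(s['vertical_fov'])/2); return s
def w(s,p,z):
    d=s['R'].T@np.array([(p[0]-s['cx'])/s['f'],(p[1]-s['cy'])/s['f'],1.]); c=-s['R'].T@s['t']
    return c+d*(z-c[2])/d[2]
def px(s,P):
    q=s['R']@np.array(P,float)+s['t']; return np.array([s['cx'],s['cy']])+s['f']*q[:2]/q[2]
def save(s,n): cv2.imwrite('pics/'+n+'.png',s['pixels'][:,:,::-1])
def st():
    o=get_obs(); print({k:np.round(o[k],4).tolist() for k in('time','tool_pos','ee_rot','wrist_force','width','finger_force')})
E
python3 - <<'E'
from h import *
o=get_obs();print(o)
for n in('scene','side','wrist'):
    s=snap(n);save(s,n+'0');print(n,s['vertical_fov'],-s['R'].T@s['t'],s['R'][2])
    print(w(s,(280,210),0))
E
```

```text
{'time': 0.0, 'joint_positions': array([-1.03101034e-01,  8.79130326e-02,  1.37225943e+00,  2.39182203e-05,
        1.68360253e+00, -1.03085082e-01]), 'qvel': array([ 2.14844766e-04,  6.03243618e-04, -4.55554339e-04, -7.48088567e-04,
        6.24082213e-05,  2.17744713e-04]), 'joint_torque': array([ 1.28542815e-03, -3.40182602e+01, -3.02423716e+01,  7.18220207e-02,
        3.29729996e-02, -1.13141955e-04]), 'tool_pos': array([5.49442886e-01, 6.08330712e-05, 2.04324504e-01]), 'ee_rot': array([-3.13942435e+00, -2.48213703e-04,  1.57078277e+00]), 'wrist_force': array([-0.13467177, -0.00397359, -0.49178522]), 'wrist_torque': array([-0.00049263, -0.01499468,  0.00826174]), 'finger_force': 0.0, 'width': 0.09389296195595065}
scene 55.903514435212244 [-0.13066903 -0.59563182  0.5411405 ] [ 0.69040387  0.55161473 -0.46804239]
[0.65385681 0.04607744 0.        ]
side 43.691269637631166 [ 0.28675749 -1.16515203  0.8219665 ] [ 0.20403281  0.81320792 -0.54503531]
[0.58344573 0.00436254 0.        ]
wrist 68.41294721335899 [0.55019664 0.0731063  0.38389492] [-4.93823549e-04 -2.52778997e-01 -9.67523919e-01]
[ 0.55702508 -0.02967848  0.        ]
```

View pics/scene0.png

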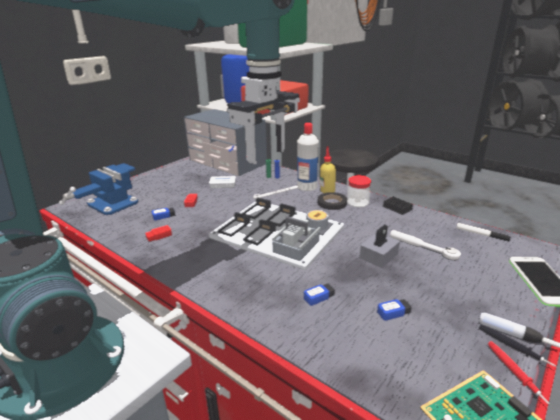

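View pics/side0.png

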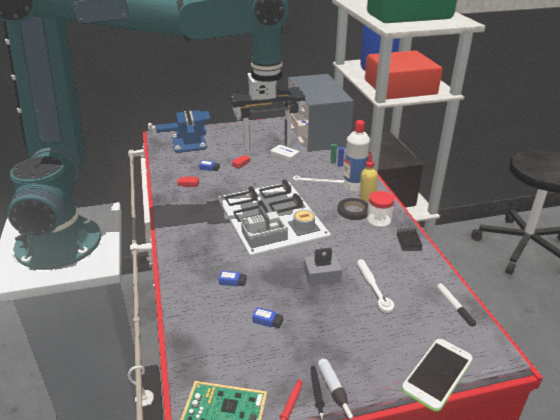

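View pics/wrist0.png

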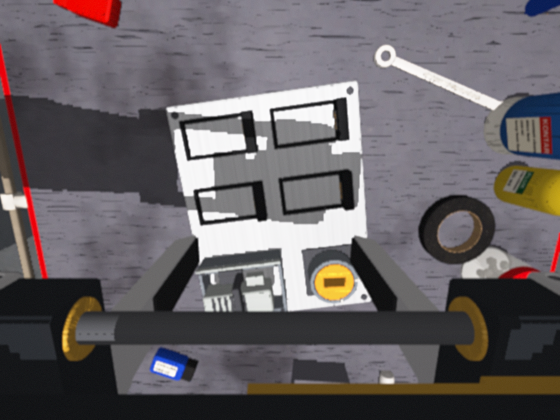

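The scene view shows three blue readers at (162,213), (318,293) and (393,309), two red look-alikes, the fixture at about (278,230) and the key in its stand at (381,245). The side view agrees. In the wrist view the fixture is slightly rotated, with corners at about (168,110) and (357,83) and a yellow rotor at (334,283).

Run:
```python
from h import *
S={n:snap(n) for n in('scene','side','wrist')}
Z=dict(reader0=0,reader0_plug=.011,fixture=0,nest0=.015,plunger_pad=.075,keeper_bridge=.084,key_slot=.05,switch_key=.01,key_stand=0,fuse_pack=0,small_ratchet=0,tape_roll=0)
for q,z in Z.items():
    for n,s in S.items():
        for d in place_of(n,q)[:6]:
            if d['score']>.3: print(q,n,round(d['score'],2),np.round(d['pixel'],1),np.round(w(s,d['pixel'],z),4)[:2])
s=S['wrist']
for p in[(168,110),(357,83),(367,302)]: print(w(s,p,.015))
```

```text
reader0 scene 0.8 [166.3 215.7] [0.4317 0.2825]
reader0 scene 0.72 [160.9 236.3] [0.354 0.202]
reader0 scene 0.64 [394.5 314.2] [ 0.4541 -0.3988]
reader0 scene 0.44 [191.4 202.1] [0.5312 0.2922]
reader0 side 0.88 [265.2 322.5] [ 0.4494 -0.3968]
reader0 side 0.75 [184.1 185.1] [0.3372 0.2037]
reader0 side 0.66 [240.8 165.5] [0.5242 0.2795]
reader0 side 0.63 [233.2 283.6] [ 0.4048 -0.2611]
reader0 side 0.56 [207.3 170.6] [0.4163 0.2734]
reader0 wrist 0.93 [91.9 10.1] [0.3492 0.198 ]
reader0 wrist 0.73 [176.3 359.5] [ 0.4057 -0.2581]
reader0_plug side 0.63 [265.9 213.9] [ 0.5377 -0.0201]
fixture scene 0.69 [277.  231.1] [ 0.5569 -0.0217]
fixture side 0.97 [271.2 218.6] [ 0.55 -0.03]
fixture side 0.45 [301.6 212.6] [ 0.6382 -0.0227]
fixture wrist 0.68 [276.1 208.5] [ 0.5524 -0.0279]
nest0 scene 0.86 [277.4 219. ] [0.5875 0.0015]
nest0 scene 0.74 [236.5 228.9] [0.4827 0.0531]
nest0 scene 0.67 [257.7 212. ] [0.5851 0.0706]
nest0 scene 0.56 [258.4 235.6] [ 0.4925 -0.0141]
nest0 side 0.89 [248.7 213.9] [ 0.4913 -0.0143]
nest0 side 0.87 [238.6 201.6] [0.4758 0.0521]
nest0 side 0.8 [282.1 205.
[... 1283 characters left out ...]
5]
fuse_pack scene 0.58 [224.7 187. ] [0.6691 0.2904]
fuse_pack scene 0.45 [174.4 210.7] [0.4648 0.2886]
fuse_pack side 0.76 [282.4 157.6] [0.666  0.2977]
small_ratchet side 0.85 [371.3 289.9] [ 0.7051 -0.3588]
small_ratchet side 0.61 [317.6 277.5] [ 0.5997 -0.2888]
small_ratchet side 0.43 [238.9 199.3] [0.4824 0.0864]
small_ratchet wrist 0.54 [332.  280.4] [ 0.6292 -0.1297]
small_ratchet wrist 0.31 [228.  203.4] [ 0.4908 -0.0211]
tape_roll scene 0.77 [332.2 200.7] [ 0.7959 -0.0425]
tape_roll side 0.71 [351.  213.3] [ 0.7694 -0.0595]
tape_roll wrist 0.92 [449.1 223.3] [ 0.7779 -0.0477]
[0.42882513 0.09223975 0.015     ]
[0.64253709 0.12113051 0.015     ]
[ 0.67462809 -0.1536765   0.015     ]
```

>>> apply_moves:
  commands:
    - [0,0,-0.14,-0.03,-0.05,0,100]
    - [0,0,-0.28,-0.06,-0.1,0,100]
    - [0,0,-0.42,-0.09,-0.15,0,100]
    - [0,0,-0.56,-0.12,-0.2,0,100]
    - [0,0,-0.7,-0.145,-0.25,0,100]

```text
time: 2.6
tool_pos: [0.4222, -0.2168, 0.2058]
ee_rot: [3.141, -0.0, 0.866]
wrist_force: [-0.2, 0.6, -0.4]
width: 0.0941
finger_force: 0.0
```

>>> apply_moves:
  commands:
    - [0,0,-0.14,0,-0.01,0,100]
    - [0,0,-0.28,0,-0.01,0,100]
    - [0,0,-0.42,0,-0.01,0,100]
    - [0,0,-0.56,0,-0.01,0,100]
    - [0,0,-0.7,0,-0.01,0,100]

```text
time: 3.1
tool_pos: [0.4234, -0.2257, 0.2056]
ee_rot: [3.141, -0.0, 0.165]
wrist_force: [-0.3, 0.3, -0.3]
width: 0.0943
finger_force: 0.0
```

>>> apply_moves:
  commands:
    - [0,0,-0.14,0,0,0,100]
    - [0,0,-0.17,0,0,0,100]
    - [0,0,-0.17,0,0,0,100]
    - [0,0,-0.17,0,0,0,100]
    - [0,0,-0.17,0,0,0,100]

```text
time: 3.6
tool_pos: [0.4235, -0.2256, 0.2055]
ee_rot: [3.141, -0.0, 0.001]
wrist_force: [-0.3, 0.3, -0.3]
width: 0.0942
finger_force: 0.0
```

```bash
cat >> h.py <<'E'
def blue(s,z=.022,amin=60):
    h=cv2.cvtColor(s['pixels'],cv2.COLOR_RGB2HSV); m=cv2.inRange(h,(108,120,60),(128,255,255))
    m=cv2.morphologyEx(m,cv2.MORPH_CLOSE,np.ones((9,9),np.uint8))
    n,l,stt,c=cv2.connectedComponentsWithStats(m)
    for i in range(1,n):
        if stt[i,4]<amin: continue
        cs=cv2.findContours((l==i).astype(np.uint8),0,2)[0]
        P=np.array([w(s,p[0],z)[:2] for p in cs[0]])
        r=cv2.minAreaRect((P*1000).astype(np.float32))
        print('blue',stt[i].tolist(),np.round(w(s,c[i],z)[:2],4),'rect',np.round(r[0],1),np.round(r[1],1),round(r[2],1))
E
python3 - <<'E'
from h import *
st(); print(get_obs()['joint_positions'])
try: print(grip_point_offset)
except Exception as e: print(e)
for n in('scene','side'): print(n); blue(snap(n))
s=snap('wrist');save(s,'wB');blue(s)
for q,z in(('reader0',0),('reader0_plug',.011)):
    for d in place_of('wrist',q)[:4]: print(q,d['score'],d['pixel'],w(s,d['pixel'],z))
E
```

```text
{'time': 3.6, 'tool_pos': [0.4235, -0.2256, 0.2055], 'ee_rot': [3.1415, -0.0, 0.0013], 'wrist_force': [-0.271, 0.2994, -0.3171], 'width': 0.0942, 'finger_force': 0.0}
[-6.07607091e-01 -7.01811007e-02  1.52924101e+00 -8.59090211e-05
  1.68245650e+00  9.61844083e-01]
0.0188
scene
blue [221, 55, 34, 50, 1202] [2.1512 1.6859] rect [2294.1 1779.8] [2271.5  312.5] 46.3
blue [299, 159, 18, 21, 118] [0.9404 0.1346] rect [918.8 134.3] [182.4  62.2] 36.4
blue [275, 160, 4, 18, 60] [0.8566 0.2236] rect [855.8 223.4] [156.2  10.9] 39.4
blue [92, 164, 40, 39, 690] [0.4453 0.5581] rect [460.1 569.9] [317.8 126.1] 68.1
blue [152, 208, 18, 12, 107] [0.4045 0.2645] rect [408.3 269.5] [52.  45.2] 64.7
blue [304, 286, 25, 19, 231] [ 0.383  -0.2637] rect [ 387.3 -260.4] [42.8 51.2] 61.2
blue [378, 300, 27, 20, 399] [ 0.4389 -0.3958] rect [ 439.6 -395.6] [41.3 54.7] 57.1
side
blue [361, 26, 20, 43, 454] [1.3937 1.3361] rect [1392.5 1308.8] [717.9  94.3] 66.9
blue [392, 39, 7, 12, 64] [1.517  1.2847] rect [1518.2 1287.3] [198.2  26.3] 63.5
blue [338, 147, 6, 19, 72] [0.8401 0.2268] rect [839.8 224.8] [122.3  13.2] 68.7
blue [200, 162, 14, 8, 72] [0.4141 0.2648] rect [414.6 265.4] [44.1 40.5] 83.1
blue [219, 271, 18, 14, 121] [ 0.3883 -0.2693] rect [ 385.5 -267.1] [26.7 58. ] 28.8
blue [253, 308, 23, 18, 288] [ 0.4456 -0.3994] rect [ 445.  -399.4] [40.5 45.1] 56.8
blue [390, 147, 46, 44, 830] [ 0.4538 -0.3874] rect [ 452.  -388.2] [36.1 47.3] 56.7
blue [281, 189, 34, 42, 592] [ 0.4026 -0.2526] rect [ 399.9 -252.7] [31.9 46.3] 67.5
reader0 0.89 [297.8, 201.2] [ 0.4063315 -0.2557031  0.       ]
reader0 0.67 [412.4, 162.2] [ 0.45618879 -0.39680738  0.        ]
reader0 0.5 [95.4, 132.1] [ 0.49184316 -0.0091325   0.        ]
```

View pics/wB.png

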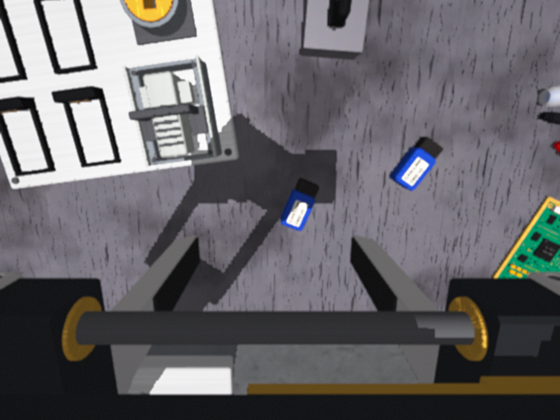

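Reader B is at (298,205) and C at (415,163), both with the plug pointing towards +x and tilted to −y. B yaw is about −22.5° and C about −33°, consistent with the fits. I'll pick B.

>>> apply_moves:
  commands:
    - [0,0,-0.14,-0.008,-0.015,-0.02,100]
    - [0,0,-0.28,-0.017,-0.03,-0.06,100]
    - [0,0,-0.39,-0.017,-0.03,-0.1,100]
    - [0,0,-0.39,-0.017,-0.03,-0.13,100]
    - [0,0,-0.39,-0.017,-0.03,-0.15,100]

```text
time: 4.35
tool_pos: [0.405, -0.2547, 0.0526]
ee_rot: [-3.141, 0.004, -0.39]
wrist_force: [-0.2, -0.4, 0.2]
width: 0.0941
finger_force: 0.0
```

>>> apply_moves:
  commands:
    - [0,0,0,0,0,-0.03,100]
    - [0,0,0,0,0,-0.0455,100]
    - [0,0,0,0,0,-0.0455,100]
    - [0,0,0,0,0,-0.0455,0]
    - [0,0,0,0,0,-0.0455,0]

```text
time: 4.85
tool_pos: [0.4075, -0.2563, 0.0115]
ee_rot: [3.141, -0.003, -0.389]
wrist_force: [-0.2, -0.1, 0.3]
width: 0.0816
finger_force: 0.0
```

>>> apply_moves:
  commands:
    - [0,0,0,0,0,0,0]
    - [0,0,0,0,0,0,0]
    - [0,0,0,0,0,0,0]
    - [0,0,0,0,0,0,0]
    - [0,0,0,0,0,0,0]

```text
time: 5.35
tool_pos: [0.4065, -0.2556, 0.0101]
ee_rot: [3.141, -0.0, -0.389]
wrist_force: [0.2, -0.5, 0.6]
width: 0.0413
finger_force: 0.0
```

Run:
```python
from h import *
st()
s=snap('wrist');save(s,'wB2');blue(s)
```

```text
{'time': 5.35, 'tool_pos': [0.4065, -0.2556, 0.0101], 'ee_rot': [3.1415, -0.0001, -0.3892], 'wrist_force': [0.2156, -0.5279, 0.6321], 'width': 0.0413, 'finger_force': 0.0}
blue [432, 40, 97, 101, 4202] [ 0.4537 -0.3847] rect [ 451.7 -386.8] [37.5 46.9] 56.3
blue [252, 229, 51, 75, 2158] [ 0.4035 -0.2558] rect [ 400.4 -254.6] [29.5 47.2] 67.2
```

>>> apply_moves:
  commands:
    - [0,0,0,0,0,0,0]
    - [0,0,0,0,0,0,0]
    - [0,0,0,0,0,0,0]
    - [0,0,0,0,0,0.03,0]
    - [0,0,0,0,0,0.07,0]

```text
time: 5.9
tool_pos: [0.4046, -0.254, 0.078]
ee_rot: [-3.14, 0.007, -0.389]
wrist_force: [0.9, -0.3, 0.0]
width: 0.0296
finger_force: 30.0
```

>>> apply_moves:
  commands:
    - [0,0,0,0,0,0.05,0]
    - [0,0,0.14,0.02,0.04,0.07,0]
    - [0,0,0.28,0.03,0.085,0.07,0]
    - [0,0,0.42,0.05,0.13,0.07,0]
    - [0,0,0.514,0.065,0.175,0.07,0]

```text
time: 6.4
tool_pos: [0.4721, -0.079, 0.1504]
ee_rot: [3.141, -0.001, 0.129]
wrist_force: [0.9, 0.3, 0.6]
width: 0.0293
finger_force: 30.0
```

>>> apply_moves:
  commands:
    - [0,0,0,0.01,0.03,0,0]
    - [0,0,0,0.02,0.062,0,0]
    - [0,0,0,0.02,0.062,0,0]
    - [0,0,0,0.02,0.062,0,0]
    - [0,0,0,0.02,0.062,0,0]

```text
time: 6.9
tool_pos: [0.4912, -0.0194, 0.1498]
ee_rot: [3.141, 0.001, 0.124]
wrist_force: [-0.1, -0.1, -0.3]
width: 0.0294
finger_force: 30.0
```

Run:
```python
from h import *
st()
s=snap('wrist');save(s,'wN');blue(s,.16);np.save('sN.npy',s,allow_pickle=True)
cx,cy,a=.5517,-.0307,.125
for z in (.015,.023):
  for x,y in((-57,100),(-57,20),(46,100),(46,20)):
    for dx,dy in((-33.5,-18),(33.5,18)):
      X,Y=(x+dx)/1e3,(y+dy)/1e3; print(np.round(px(s,(cx+X*np.cos(a)-Y*np.sin(a),cy+X*np.sin(a)+Y*np.cos(a),z))),end=' ')
```

```text
{'time': 6.9, 'tool_pos': [0.4912, -0.0194, 0.1498], 'ee_rot': [3.1411, 0.0006, 0.1239], 'wrist_force': [-0.1397, -0.1261, -0.2718], 'width': 0.0294, 'finger_force': 29.9992}
blue [0, 219, 12, 28, 178] [0.4889 0.1371] rect [487.7 138.6] [ 5.7 18.9] 63.7
blue [249, 230, 52, 75, 2171] [ 0.487 -0.02 ] rect [483.8 -20.5] [48.  29.7] 7.1
[215. 230.] [176. 167.] [290. 230.] [255. 167.] [210. 130.] [167.  56.] [291. 130.] [253.  56.] [214. 232.] [174. 168.] [290. 232.] [255. 168.] [208. 130.] [165.  54.] [292. 130.] [253.  54.]
```

View pics/wN.png

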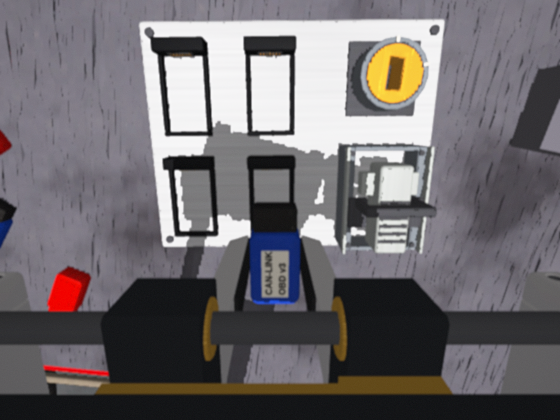

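The held reader shows at (275,265), with the four nests ahead of it and the rotor at (393,73). The predicted nest corners match within about 2 px. Next I'll refine the fixture pose with line fits on the board edges.

```bash
cat > fix.py <<'E'
from h import *
s=np.load('sN.npy',allow_pickle=True).item()
g=cv2.cvtColor(s['pixels'],cv2.COLOR_RGB2GRAY).astype(float); T=165
def cross(v):
    i=np.argmax(v>T); return i-(v[i]-T)/(v[i]-v[i-1]) if i>0 else np.nan
def sel(pts):
    P=np.array([w(s,p,.015)[:2] for p in pts if np.isfinite(p).all()])
    for _ in range(5):
        l=cv2.fitLine((P*1e3).astype(np.float32),cv2.DIST_HUBER,0,.01,.01).ravel()
        d=np.abs((P*1e3-l[2:])@np.array([-l[1],l[0]])); P=P[d<max(1,2*np.median(d))]
    return l,len(P),d.mean()
L=[(120+cross(g[r,120:220]),r) for r in range(45,225)]
Tp=[(c,5+cross(g[5:60,c])) for c in range(155,425)]
Rt=[(460-cross(g[r,400:461][::-1]),r) for r in range(35,130)]
Bt=[(c,270-cross(g[200:271,c][::-1])) for c in range(175,215)]
for n,p in(('L+y',L),('T+x',Tp),('R-y',Rt),('B-x',Bt)):
    l,k,d=sel(p); a=np.arctan2(l[1],l[0])
    print(n,np.round(l,4),'ang',round(np.degrees(a),2),k,round(d,2))
    th=.1241
    ex,ey=np.array([np.cos(th),np.sin(th)]),np.array([-np.sin(th),np.cos(th)])
    print('  fx',ex@l[2:]/1e3,'fy',ey@l[2:]/1e3)
E
python3 fix.py
```

```text
L+y [9.910000e-01 1.336000e-01 5.405537e+02 1.104448e+02] ang 7.68 180 0.12
  fx 0.5500676174378227 fy 0.042684792801937
T+x [ 1.315000e-01 -9.913000e-01  6.606063e+02 -1.638780e+01] ang -82.44 270 0.12
  fx 0.6534973969512359 fy -0.09803279002097928
R-y [ 9.910000e-01  1.340000e-01  6.111404e+02 -1.612157e+02] ang 7.7 95 0.04
  fx 0.5864848387943069 fy -0.23562383262575395
B-x [ 1.278000e-01 -9.918000e-01  4.292907e+02  6.375620e+01] ang -82.66 21 0.06
  fx 0.4338810871408817 fy 0.01012752503585559
```

>>> apply_moves:
  commands:
    - [0,0,0.01,0.002,0.003,0,0]
    - [0,0,0.01,0.002,0.003,-0.04,0]
    - [0,0,0.01,0.002,0.003,-0.08,0]
    - [0,0,0.01,0.002,0.003,-0.1,0]
    - [0,0,0.01,0.002,0.003,-0.1,0]

```text
time: 7.45
tool_pos: [0.4903, -0.0158, 0.0462]
ee_rot: [-3.139, 0.008, 0.134]
wrist_force: [-0.5, 0.4, 0.4]
width: 0.0297
finger_force: 30.0
```

Run:
```python
from h import *
st()
s=snap('wrist');save(s,'wN2');cv2.imwrite('pics/wN2c.png',cv2.resize(s['pixels'][60:320,130:430,::-1],None,fx=2,fy=2))
```

```text
{'time': 7.45, 'tool_pos': [0.4903, -0.0158, 0.0462], 'ee_rot': [-3.1394, 0.008, 0.1337], 'wrist_force': [-0.5298, 0.3951, 0.4425], 'width': 0.0297, 'finger_force': 29.9994}
```

View pics/wN2c.png

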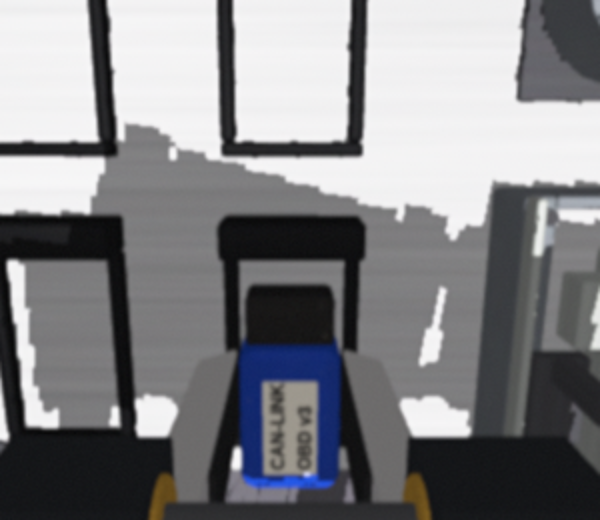

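The crop shows the reader centred between the nest walls (wall inner edges at 238 and 345, plug middle at 290). I'll lower it.

>>> apply_moves:
  commands:
    - [0,0,0,0,0,-0.01,0]
    - [0,0,0,0,0,-0.02,0]
    - [0,0,0,0,0,-0.0235,0]
    - [0,0,0,0,0,-0.0235,0]
    - [0,0,0,0,0,-0.0235,0]

```text
time: 8.0
tool_pos: [0.4938, -0.0156, 0.0268]
ee_rot: [3.141, -0.001, 0.135]
wrist_force: [-0.1, -0.4, -0.3]
width: 0.0298
finger_force: 30.0
```

Run:
```python
from h import *
st()
```

```text
{'time': 8.0, 'tool_pos': [0.4938, -0.0156, 0.0268], 'ee_rot': [3.1413, -0.0006, 0.1348], 'wrist_force': [-0.1089, -0.3722, -0.3442], 'width': 0.0298, 'finger_force': 29.9994}
```

>>> apply_moves:
  commands:
    - [0,0,0,0,0,0,55]
    - [0,0,0,0,0,0,55]
    - [0,0,0,0,0,0,55]
    - [0,0,0,0,0,0.04,55]
    - [0,0,0,0,0,0.09,55]

```text
time: 8.5
tool_pos: [0.4911, -0.0152, 0.1147]
ee_rot: [-3.14, 0.007, 0.135]
wrist_force: [1.7, -0.8, -0.5]
width: 0.0517
finger_force: 0.0
```

>>> apply_moves:
  commands:
    - [0,0,0,0,0,0.03,100]
    - [0,0,-0.1,-0.005,-0.05,0.04,100]
    - [0,0,-0.22,-0.01,-0.1,0.04,100]
    - [0,0,-0.36,-0.015,-0.15,0.04,100]
    - [0,0,-0.5,-0.02,-0.2,0.04,100]

```text
time: 9.0
tool_pos: [0.4735, -0.2153, 0.1572]
ee_rot: [3.141, -0.002, -0.37]
wrist_force: [1.2, -0.2, -0.0]
width: 0.0877
finger_force: 0.0
```

>>> apply_moves:
  commands:
    - [0,0,-0.1,-0.004,-0.05,0,100]
    - [0,0,-0.2,-0.008,-0.1,0,100]
    - [0,0,-0.217,-0.013,-0.15,0,100]
    - [0,0,-0.217,-0.015,-0.176,0,100]
    - [0,0,-0.217,-0.015,-0.176,0,100]

```text
time: 9.5
tool_pos: [0.4575, -0.3932, 0.1557]
ee_rot: [3.141, 0.0, -0.587]
wrist_force: [-0.1, 1.3, -0.5]
width: 0.0941
finger_force: 0.0
```

Run:
```python
from h import *
st()
s=snap('wrist');save(s,'wC');blue(s,.022,300)
s=snap('side');save(s,'side1');blue(s); s=snap('scene'); save(s,'scene1');blue(s)
```

```text
{'time': 9.5, 'tool_pos': [0.4575, -0.3932, 0.1557], 'ee_rot': [3.1406, 0.0004, -0.587], 'wrist_force': [-0.0901, 1.2537, -0.4575], 'width': 0.0941, 'finger_force': 0.0}
blue [263, 185, 30, 43, 697] [ 0.4537 -0.394 ] rect [ 450.9 -392.4] [29.9 45.3] 56.4
blue [361, 26, 20, 43, 455] [1.3935 1.3354] rect [1392.9 1308.6] [717.9  94. ] 67.0
blue [392, 39, 7, 12, 64] [1.517  1.2847] rect [1518.2 1287.3] [198.2  26.3] 63.5
blue [338, 147, 6, 19, 70] [0.8407 0.2293] rect [839.7 224.9] [122.3  13.4] 68.7
blue [200, 162, 14, 8, 68] [0.4142 0.2658] rect [414.7 265.6] [43.7 40.5] 83.1
blue [253, 315, 19, 12, 124] [ 0.4412 -0.4113] rect [ 440.5 -410.4] [24.9 40.7] 66.7
blue [221, 55, 34, 50, 1202] [2.1529 1.6871] rect [2291.2 1782.6] [2270.1  312.9] 46.0
blue [299, 159, 18, 19, 113] [0.9434 0.1364] rect [925.4 139.1] [166.   62.2] 36.4
blue [113, 165, 21, 38, 257] [0.4481 0.5252] rect [469.7 547. ] [300.2  43.9] 46.2
blue [152, 208, 18, 12, 107] [0.4045 0.2645] rect [408.3 269.5] [52.  45.2] 64.7
blue [248, 226, 18, 15, 137] [ 0.4882 -0.015 ] rect [493.  -13.3] [63.4 37.6] 1.3
blue [378, 300, 27, 20, 294] [ 0.4345 -0.3991] rect [ 437.8 -396. ] [41.4 53.3] 56.5
```

>>> apply_moves:
  commands:
    - [0,0,0,-0.001,-0.003,-0.03,100]
    - [0,0,0,-0.001,-0.003,-0.08,100]
    - [0,0,0,-0.001,-0.003,-0.12,100]
    - [0,0,0,-0.001,-0.003,-0.145,70]
    - [0,0,0,-0.001,-0.003,-0.1455,40]

```text
time: 10.15
tool_pos: [0.4556, -0.3879, 0.0064]
ee_rot: [-3.139, 0.01, -0.58]
wrist_force: [-0.2, -0.3, -1.0]
width: 0.0815
finger_force: 0.0
```

>>> apply_moves:
  commands:
    - [0,0,0,0,0,0,0]
    - [0,0,0,0,0,0,0]
    - [0,0,0,0,0,0,0]
    - [0,0,0,0,0,0,0]
    - [0,0,0,0,0,0,0]

```text
time: 10.65
tool_pos: [0.4582, -0.3931, 0.0121]
ee_rot: [3.141, -0.002, -0.582]
wrist_force: [0.2, -0.5, -0.1]
width: 0.0414
finger_force: 0.0
```

>>> apply_moves:
  commands:
    - [0,0,0,0,0,0,0]
    - [0,0,0,0,0,0,0]
    - [0,0,0,0,0,0,0]
    - [0,0,0,0,0,0.04,0]
    - [0,0,0,0,0,0.08,0]

```text
time: 11.15
tool_pos: [0.4565, -0.3913, 0.0895]
ee_rot: [-3.14, 0.005, -0.582]
wrist_force: [0.5, -0.0, 0.7]
width: 0.0296
finger_force: 30.0
```

Run:
```python
from h import *
st()
```

```text
{'time': 11.15, 'tool_pos': [0.4565, -0.3913, 0.0895], 'ee_rot': [-3.1403, 0.0054, -0.5823], 'wrist_force': [0.4785, -0.024, 0.6785], 'width': 0.0296, 'finger_force': 29.9998}
```

>>> apply_moves:
  commands:
    - [0,0,0.05,0,0,0.04,0]
    - [0,0,0.15,0.015,0.045,0.065,0]
    - [0,0,0.29,0.03,0.09,0.065,0]
    - [0,0,0.43,0.045,0.135,0.065,0]
    - [0,0,0.57,0.06,0.18,0.065,0]

```text
time: 11.65
tool_pos: [0.518, -0.2109, 0.1562]
ee_rot: [3.142, -0.001, -0.007]
wrist_force: [1.2, 0.1, 0.4]
width: 0.0299
finger_force: 30.0
```

>>> apply_moves:
  commands:
    - [0,0,0.1,0.015,0.045,0,0]
    - [0,0,0.145,0.03,0.09,0,0]
    - [0,0,0.145,0.05,0.135,0,0]
    - [0,0,0.145,0.065,0.18,0,0]
    - [0,0,0.145,0.078,0.207,0,0]

```text
time: 12.15
tool_pos: [0.5959, -0.002, 0.1556]
ee_rot: [-3.14, 0.0, 0.136]
wrist_force: [1.1, -1.1, -0.1]
width: 0.0297
finger_force: 30.0
```

>>> apply_moves:
  commands:
    - [0,0,0,0,0,0,0]
    - [0,0,0,0,0,0,0]
    - [0,0,0,0,0,0,0]
    - [0,0,0,0,0,0,0]
    - [0,0,0,0,0,0,0]

```text
time: 12.65
tool_pos: [0.5954, -0.0069, 0.1561]
ee_rot: [3.141, -0.0, 0.131]
wrist_force: [-0.3, 1.6, 0.0]
width: 0.0297
finger_force: 30.0
```

Run:
```python
from h import *
st()
s=snap('wrist');save(s,'wN3');blue(s,get_obs()['tool_pos'][2]+.011,300)
```

```text
{'time': 12.65, 'tool_pos': [0.5954, -0.0069, 0.1561], 'ee_rot': [3.1413, -0.0, 0.1308], 'wrist_force': [-0.2734, 1.6218, 0.0266], 'width': 0.0297, 'finger_force': 29.9997}
blue [249, 227, 52, 85, 2181] [ 0.5917 -0.0073] rect [586.8  -8. ] [54.3 29.5] 7.0
```

Run:
```python
from h import *
st()
s=snap('wrist');cv2.imwrite('pics/wN3c.png',cv2.resize(s['pixels'][60:340,130:430,::-1],None,fx=2,fy=2))
```

```text
{'time': 12.7, 'tool_pos': [0.5955, -0.0067, 0.1561], 'ee_rot': [3.1414, -0.0001, 0.1311], 'wrist_force': [-0.8048, -0.2933, -0.3828], 'width': 0.0295, 'finger_force': 29.9996}
```

View pics/wN3c.png

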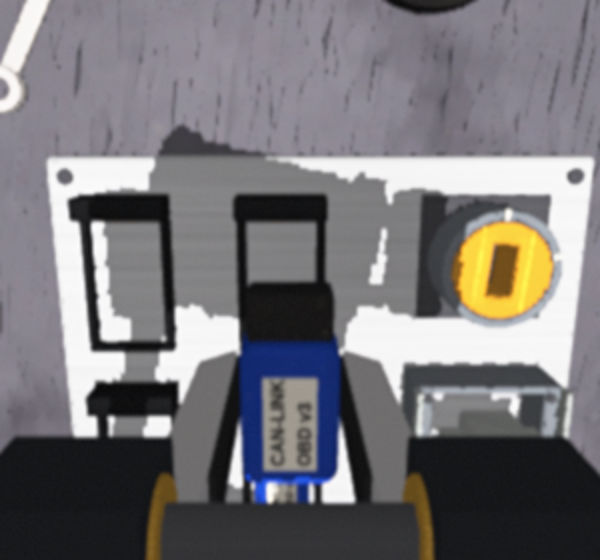

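The reader is held squarely; the extra blue below it is the seated reader B. Nest (46,20) is directly ahead, with inner wall edges at 245 and 318.

>>> apply_moves:
  commands:
    - [0,0,0,-0.001,0.004,-0.02,0]
    - [0,0,0,-0.001,0.004,-0.06,0]
    - [0,0,0,-0.001,0.004,-0.1,0]
    - [0,0,0,-0.001,0.004,-0.1,0]
    - [0,0,0,-0.001,0.004,-0.1,0]

```text
time: 13.25
tool_pos: [0.5943, -0.0019, 0.0559]
ee_rot: [-3.141, 0.001, 0.132]
wrist_force: [-0.1, 0.1, 0.7]
width: 0.0294
finger_force: 30.0
```

Run:
```python
from h import *
st()
s=snap('wrist');cv2.imwrite('pics/wN4c.png',cv2.resize(s['pixels'][60:340,130:430,::-1],None,fx=2,fy=2))
```

```text
{'time': 13.25, 'tool_pos': [0.5943, -0.0019, 0.0559], 'ee_rot': [-3.1413, 0.0014, 0.1323], 'wrist_force': [-0.1169, 0.0687, 0.7242], 'width': 0.0294, 'finger_force': 29.9997}
```

View pics/wN4c.png

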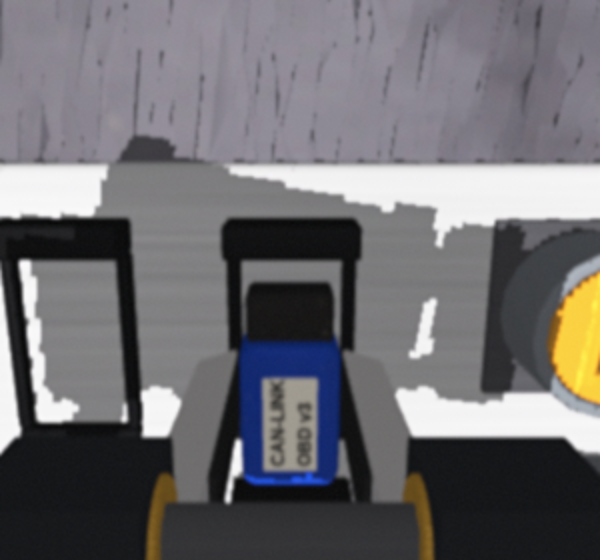

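The reader is centred (walls 240 and 344, reader 290). I'll lower it, release, and go to reader A.

>>> apply_moves:
  commands:
    - [0,0,0,0,0,-0.012,0]
    - [0,0,0,0,0,-0.024,0]
    - [0,0,0,0,0,-0.0285,0]
    - [0,0,0,0,0,-0.0285,0]
    - [0,0,0,0,0,-0.0285,0]

```text
time: 13.8
tool_pos: [0.5966, -0.002, 0.0306]
ee_rot: [3.14, -0.005, 0.133]
wrist_force: [-0.5, -0.2, 7.9]
width: 0.0295
finger_force: 30.0
```

>>> apply_moves:
  commands:
    - [0,0,0,0,0,0,55]
    - [0,0,0,0,0,0,55]
    - [0,0,0,0,0,0,55]
    - [0,0,0,0,0,0.04,55]
    - [0,0,0,0,0,0.09,55]

```text
time: 14.3
tool_pos: [0.5919, -0.0013, 0.1142]
ee_rot: [-3.14, 0.009, 0.133]
wrist_force: [1.2, -0.5, 1.0]
width: 0.0518
finger_force: 0.0
```

>>> apply_moves:
  commands:
    - [0,0,0,0,0,0.04,100]
    - [0,0,-0.03,-0.025,0.04,0.05,100]
    - [0,0,-0.06,-0.05,0.08,0.05,100]
    - [0,0,-0.1,-0.075,0.12,0.05,100]
    - [0,0,-0.13,-0.1,0.16,0.05,100]

```text
time: 14.8
tool_pos: [0.4935, 0.1596, 0.1673]
ee_rot: [-3.141, 0.0, 0.001]
wrist_force: [0.0, 0.8, -0.6]
width: 0.0881
finger_force: 0.0
```

>>> apply_moves:
  commands:
    - [0,0,0,-0.025,0.04,0,100]
    - [0,0,0,-0.05,0.08,0,100]
    - [0,0,0,-0.075,0.11,0,100]
    - [0,0,0,-0.075,0.11,0,100]
    - [0,0,0,-0.075,0.11,0,100]

```text
time: 15.3
tool_pos: [0.4192, 0.2688, 0.1672]
ee_rot: [3.141, -0.0, 0.005]
wrist_force: [0.5, 0.4, -0.3]
width: 0.0936
finger_force: 0.0
```

Run:
```python
from h import *
st()
s=snap('wrist');save(s,'wA');blue(s,.022,200)
s=snap('scene');save(s,'scene2');blue(s)
s=snap('side');save(s,'side2');blue(s)
```

```text
{'time': 15.3, 'tool_pos': [0.4192, 0.2688, 0.1672], 'ee_rot': [3.1408, -0.0, 0.005], 'wrist_force': [0.5174, 0.384, -0.255], 'width': 0.0936, 'finger_force': 0.0}
blue [544, 0, 16, 51, 695] [0.5875 0.0073] rect [588.1   8.2] [43.7 14.1] 12.7
blue [535, 113, 25, 49, 1065] [ 0.4844 -0.0122] rect [482.6 -11.2] [50.5 24.4] 13.3
blue [0, 175, 137, 109, 2653] [0.3771 0.47  ] rect [382.2 501. ] [154.9 123.6] 86.2
blue [239, 174, 41, 47, 732] [0.4218 0.2848] rect [419.3 285.5] [29.9 46.1] 62.2
blue [126, 181, 28, 66, 235] [0.4165 0.4086] rect [403.4 406.6] [76.6 19.4] 17.5
blue [221, 55, 34, 50, 1201] [2.1507 1.6853] rect [2293.2 1778.9] [2269.   312.5] 46.3
blue [299, 159, 18, 20, 118] [0.9399 0.1338] rect [922.  136.7] [174.3  62.2] 36.4
blue [92, 171, 43, 43, 624] [0.4158 0.5246] rect [425.4 534.1] [357.  110.5] 64.5
blue [152, 209, 18, 11, 112] [0.4029 0.2625] rect [405.3 266.1] [49.6 44.2] 62.7
blue [271, 210, 17, 13, 110] [ 0.5891 -0.0017] rect [595.3   4.1] [70.8 34.7] 20.2
blue [248, 226, 18, 15, 143] [ 0.4893 -0.0146] rect [495.4 -13.2] [69.4 37.6] 1.3
blue [361, 25, 20, 44, 457] [1.394  1.3365] rect [1396.5 1318.2] [738.5  94.3] 66.9
blue [392, 39, 7, 13, 66] [1.5164 1.2851] rect [1514.6 1281.1] [212.4  26.7] 63.9
blue [338, 147, 6, 19, 70] [0.8405 0.2281] rect [839.9 225. ] [122.   13.2] 68.7
```

View pics/wA.png

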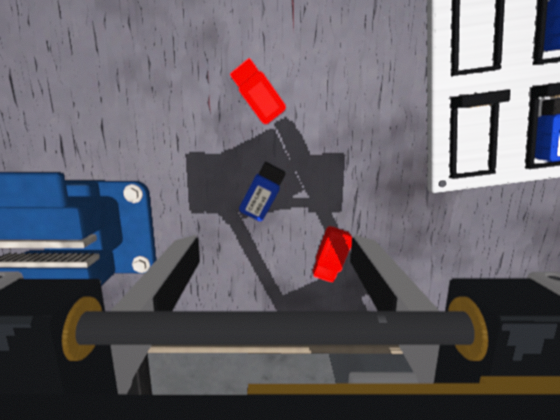

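Reader A is at (262,192) with its plug up-right, so its yaw is about −0.485. A red look-alike sits close by at (330,255) and the vise plate is at x<155, so I'll use a narrower opening.

>>> apply_moves:
  commands:
    - [0,0,-0.14,0.006,0.0135,-0.01,65]
    - [0,0,-0.28,0.006,0.0135,-0.03,65]
    - [0,0,-0.42,0.006,0.0135,-0.06,65]
    - [0,0,-0.49,0.006,0.0135,-0.09,65]
    - [0,0,-0.49,0.006,0.0135,-0.11,65]

```text
time: 15.95
tool_pos: [0.4256, 0.28, 0.055]
ee_rot: [3.139, 0.002, -0.491]
wrist_force: [-0.6, -0.2, 0.0]
width: 0.0617
finger_force: 0.0
```

Run:
```python
from h import *
st()
s=snap('wrist');blue(s,.022,300)
```

```text
{'time': 15.95, 'tool_pos': [0.4256, 0.28, 0.055], 'ee_rot': [3.1387, 0.0017, -0.491], 'wrist_force': [-0.58, -0.1812, 0.0064], 'width': 0.0617, 'finger_force': 0.0}
blue [252, 211, 41, 61, 1441] [0.4231 0.2834] rect [420.  285.1] [29.2 46.6] 62.7
```

>>> apply_moves:
  commands:
    - [0,0,0,0,0,-0.025,65]
    - [0,0,0,0,0,-0.0465,65]
    - [0,0,0,0,0,-0.0465,65]
    - [0,0,0,0,0,-0.0465,0]
    - [0,0,0,0,0,-0.0465,0]

```text
time: 16.5
tool_pos: [0.4272, 0.2821, 0.0128]
ee_rot: [-3.139, -0.002, -0.488]
wrist_force: [-0.4, 0.5, 0.1]
width: 0.0484
finger_force: 0.0
```

>>> apply_moves:
  commands:
    - [0,0,0,0,0,0,0]
    - [0,0,0,0,0,0,0]
    - [0,0,0,0,0,0,0]
    - [0,0,0,0,0,0,0]
    - [0,0,0,0,0,0,0]

```text
time: 17.0
tool_pos: [0.4263, 0.2822, 0.012]
ee_rot: [-3.14, -0.001, -0.487]
wrist_force: [-1.4, -0.9, 4.6]
width: 0.0294
finger_force: 30.0
```

>>> apply_moves:
  commands:
    - [0,0,0,0,0,0.04,0]
    - [0,0,0,0,0,0.08,0]
    - [0,0,0.1,0,0,0.12,0]
    - [0,0,0.2,0,0,0.14,0]
    - [0,0,0.3,0.01,-0.02,0.14,0]

```text
time: 17.5
tool_pos: [0.437, 0.2643, 0.1552]
ee_rot: [-3.136, -0.006, -0.18]
wrist_force: [0.3, -0.4, -0.4]
width: 0.0292
finger_force: 30.0
```

Run:
```python
from h import *
st()
a=.1335;c,s=np.cos(a),np.sin(a)
for x,y in((-57,100),(46,100),(-52,-85),(58,-85)): print(x,y,.5520+(c*x-s*y)/1e3,-.0286+(s*x+c*y)/1e3)
```

```text
{'time': 17.5, 'tool_pos': [0.437, 0.2643, 0.1552], 'ee_rot': [-3.136, -0.0057, -0.1797], 'wrist_force': [0.3319, -0.3728, -0.4129], 'width': 0.0292, 'finger_force': 29.9957}
-57 100 0.48219679938021576 0.06292329311838678
46 100 0.5842803158688668 0.07663298535823354
-52 -85 0.5117765143978361 -0.11976507667968318
58 -85 0.6207977455993081 -0.10512365778275948
```

>>> apply_moves:
  commands:
    - [0,0,0.1,0.01,-0.045,0,0]
    - [0,0,0.2,0.02,-0.09,0,0]
    - [0,0,0.3,0.03,-0.135,0,0]
    - [0,0,0.3135,0.04,-0.18,0,0]
    - [0,0,0.3135,0.045,-0.201,0,0]

```text
time: 18.0
tool_pos: [0.4806, 0.0577, 0.1503]
ee_rot: [3.141, 0.001, 0.123]
wrist_force: [0.4, 0.1, 0.1]
width: 0.0298
finger_force: 30.0
```

>>> apply_moves:
  commands:
    - [0,0,0,0,0,0,0]
    - [0,0,0,0,0,-0.02,0]
    - [0,0,0,0,0,-0.06,0]
    - [0,0,0,0,0,-0.09,0]
    - [0,0,0,0,0,-0.09,0]

```text
time: 18.5
tool_pos: [0.476, 0.0621, 0.0557]
ee_rot: [-3.14, 0.011, 0.128]
wrist_force: [-0.6, -0.6, -0.4]
width: 0.0296
finger_force: 30.0
```

>>> apply_moves:
  commands:
    - [0,0,0,0,0,0,0]
    - [0,0,0,0,0,0,0]
    - [0,0,0,0,0,0,0]
    - [0,0,0,0,0,0,0]
    - [0,0,0,0,0,0,0]

```text
time: 19.0
tool_pos: [0.4813, 0.0609, 0.062]
ee_rot: [3.141, -0.002, 0.126]
wrist_force: [-0.2, 1.0, 0.1]
width: 0.0296
finger_force: 30.0
```

Run:
```python
from h import *
st()
s=snap('wrist');save(s,'wN5');cv2.imwrite('pics/wN5c.png',cv2.resize(s['pixels'][60:340,130:430,::-1],None,fx=2,fy=2))
```

```text
{'time': 19.0, 'tool_pos': [0.4813, 0.0609, 0.062], 'ee_rot': [3.1414, -0.0018, 0.1262], 'wrist_force': [-0.2261, 0.9582, 0.0927], 'width': 0.0296, 'finger_force': 29.9945}
```

View pics/wN5c.png

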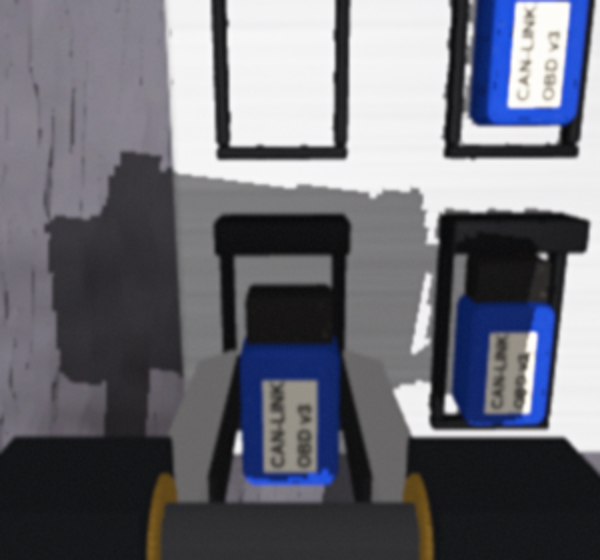

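The two seated readers sit well. The held one is about 2 mm to the right of the nest middle (285 against 290), so I'll shift it +y, lower it and release.

>>> apply_moves:
  commands:
    - [0,0,0.007,0.001,0.002,0,0]
    - [0,0,0.007,0.001,0.002,-0.015,0]
    - [0,0,0.007,0.001,0.002,-0.028,0]
    - [0,0,0.007,0.001,0.002,-0.034,0]
    - [0,0,0.007,0.001,0.002,-0.034,0]

```text
time: 19.55
tool_pos: [0.4815, 0.0629, 0.0269]
ee_rot: [3.142, 0.001, 0.133]
wrist_force: [-0.3, -0.9, -0.3]
width: 0.0298
finger_force: 30.0
```

>>> apply_moves:
  commands:
    - [0,0,0,0,0,0,0]
    - [0,0,0,0,0,0,55]
    - [0,0,0,0,0,0,55]
    - [0,0,0,0,0,0,55]
    - [0,0,0,0,0,0.03,55]

```text
time: 20.05
tool_pos: [0.4779, 0.0628, 0.053]
ee_rot: [-3.141, 0.01, 0.133]
wrist_force: [-0.5, 0.0, -0.2]
width: 0.0516
finger_force: 0.0
```

>>> apply_moves:
  commands:
    - [0,0,0,0,0,0.04,55]
    - [0,0,0,0,0,0.09,55]
    - [0,0,0,0,0,0.13,55]
    - [0,0,0,0,0,0.14,55]
    - [0,0,0,0,0,0.14,55]

```text
time: 20.55
tool_pos: [0.4829, 0.0629, 0.199]
ee_rot: [3.141, -0.005, 0.133]
wrist_force: [-0.3, -0.2, -1.1]
width: 0.0519
finger_force: 0.0
```

Run:
```python
from h import *
st()
s=snap('wrist');save(s,'wP');blue(s,.037,300)
for n in('scene','side'): x=snap(n);save(x,n+'3');print(n);blue(x,.037)
for q,z in(('plunger_pad',.075),('keeper_bridge',.084),('key_slot',.05)):
    for n in('wrist','scene','side'):
        x=s if n=='wrist' else snap(n)
        for d in place_of(n,q)[:1]: print(q,n,round(d['score'],2),d['pixel'],np.round(w(x,d['pixel'],z),4))
```

```text
{'time': 20.55, 'tool_pos': [0.4829, 0.0629, 0.199], 'ee_rot': [3.1409, -0.0046, 0.1333], 'wrist_force': [-0.332, -0.1724, -1.1138], 'width': 0.0519, 'finger_force': 0.0}
blue [333, 81, 33, 46, 861] [ 0.5928 -0.0012] rect [591.2  -2. ] [45.  32.7] 7.7
blue [329, 181, 30, 42, 725] [ 0.4885 -0.0149] rect [486.4 -15.9] [47.8 32.9] 7.7
blue [264, 184, 27, 40, 588] [0.4768 0.0586] rect [474.1  58.4] [45.6 30. ] 7.6
scene
blue [234, 55, 21, 48, 587] [2.1935 1.6465] rect [2256.8 1687.3] [2128.3  164. ] 44.0
blue [299, 159, 18, 21, 122] [0.9049 0.1098] rect [888.4 113.2] [177.1  60.4] 36.4
blue [275, 160, 4, 18, 60] [0.8281 0.1999] rect [827.3 199.7] [151.7  10.6] 39.4
blue [75, 175, 60, 36, 736] [0.3832 0.4822] rect [366.6 487.9] [252.1 155.3] 61.8
blue [271, 210, 17, 13, 112] [ 0.5683 -0.0191] rect [573.9 -13.9] [68.4 34.8] 24.5
blue [223, 221, 18, 12, 118] [0.4555 0.0425] rect [458.9  40.3] [42.  50.2] 67.1
blue [248, 226, 19, 16, 153] [ 0.4705 -0.0315] rect [476.  -24.8] [71.6 40.1] 12.4
side
blue [361, 26, 20, 43, 457] [1.3731 1.2888] rect [1371.7 1262.4] [704.4  92.6] 66.9
blue [392, 39, 7, 12, 64] [1.4939 1.2388] rect [1495.1 1241.3] [194.5  25.8] 63.5
blue [339, 147, 5, 19, 70] [0.8303 0.2023] rect [830.4 198.2] [120.2  12.8] 70.0
plunger_pad wrist 0.58 [455.0, 225.9] [ 0.4842 -0.1251  0.075 ]
plunger_pad scene 0.73 [236.8, 227.9] [ 0.4164 -0.0183  0.075 ]
plunger_pad side 0.69 [254.2, 219.9] [ 0.4841 -0.1287  0.075 ]
keeper_bridge wrist 0.65 [463.2, 203.3] [ 0.51   -0.1208  0.084 ]
keeper_bridge scene 0.69 [296.5, 222.8] [ 0.5062 -0.1233  0.084 ]
keeper_bridge side 0.67 [264.7, 212.3] [ 0.5138 -0.1156  0.084 ]
key_slot wrist 0.69 [458.3, 85.0] [ 0.622  -0.1039  0.05  ]
key_slot scene 0.58 [234.3, 227.7] [0.4428 0.0182 0.05  ]
key_slot side 0.61 [302.3, 212.0] [ 0.6194 -0.09    0.05  ]
```

View pics/wP.png

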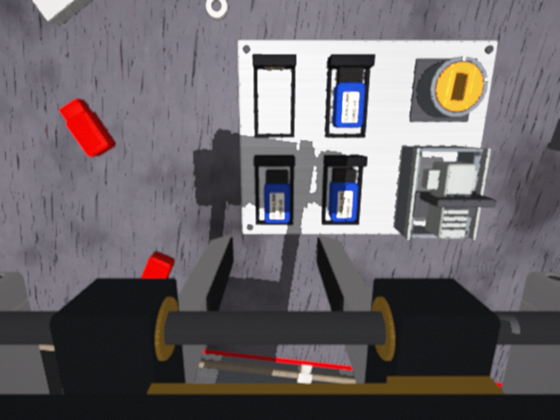

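All three readers lie in nests at (277,200), (344,200) and (349,105), and the fourth nest is empty. The plunger unit is at (455,200), the rotor at (459,86), and no other blue reader is visible. Next is hovering over the pad with the fingers shut.

>>> apply_moves:
  commands:
    - [0,0,0,0.001,-0.045,0,0]
    - [0,0,0,0.002,-0.09,0,0]
    - [0,0,0,0.003,-0.135,0,0]
    - [0,0,0,0.003,-0.17,-0.02,0]
    - [0,0,0,0.003,-0.186,-0.05,0]

```text
time: 21.95
tool_pos: [0.4861, -0.1267, 0.1488]
ee_rot: [3.138, -0.005, 0.13]
wrist_force: [1.1, 0.1, 0.1]
width: 0.0152
finger_force: 0.0
```

>>> apply_moves:
  commands:
    - [0,0,0,0,0,-0.02,0]
    - [0,0,0,0,0,-0.04,0]
    - [0,0,0,0,0,-0.04,0]
    - [0,0,0,0,0,-0.04,0]
    - [0,0,0,0,0,-0.04,0]

```text
time: 22.45
tool_pos: [0.4857, -0.1233, 0.1086]
ee_rot: [3.14, -0.002, 0.134]
wrist_force: [-0.6, 0.9, 1.1]
width: 0.0006
finger_force: 0.0
```

Run:
```python
from h import *
st()
s=snap('wrist');save(s,'wPad');blue(s,.037,300)
cv2.imwrite('pics/wPadc.png',cv2.resize(s['pixels'][0:300,60:460,::-1],None,fx=2,fy=2))
for n in('scene','side'): x=snap(n);save(x,n+'4');print(n);blue(x,.037)
for q,z in(('plunger_pad',.075),('keeper_bridge',.084),('key_slot',.05)):
    for n in('wrist','side'):
        x=s if n=='wrist' else snap(n)
        for d in place_of(n,q)[:1]: print(q,n,round(d['score'],2),d['pixel'],np.round(w(x,d['pixel'],z),4))
```

```text
{'time': 22.45, 'tool_pos': [0.4857, -0.1233, 0.1086], 'ee_rot': [3.1402, -0.0024, 0.1337], 'wrist_force': [-0.6088, 0.8574, 1.108], 'width': 0.0006, 'finger_force': 0.0}
blue [112, 31, 52, 68, 2024] [ 0.5917 -0.0074] rect [590.1  -6.3] [46.4 35.1] 7.6
blue [128, 172, 47, 56, 1489] [ 0.49  -0.021] rect [487.3 -20. ] [47.  35.1] 7.9
blue [36, 174, 52, 56, 1688] [0.4782 0.0518] rect [475.6  53.6] [47.1 38. ] 7.9
scene
blue [223, 77, 32, 28, 508] [1.7326 1.2901] rect [1746.  1250.6] [879.8 223.1] 46.1
blue [101, 172, 30, 42, 557] [0.3993 0.4682] rect [399.8 476.9] [295.3  83.2] 60.3
blue [271, 213, 14, 10, 93] [ 0.5623 -0.0196] rect [564.1 -18.5] [48.  33.9] 38.3
blue [223, 219, 18, 14, 126] [0.4586 0.0436] rect [463.6  47. ] [62.7 37.3] 4.4
blue [248, 226, 18, 16, 148] [ 0.4707 -0.0319] rect [476.  -27.1] [70.5 35.5] 12.4
side
blue [361, 25, 20, 44, 453] [1.3734 1.2901] rect [1376.1 1271.6] [724.6  92.2] 67.0
blue [392, 39, 7, 12, 65] [1.4941 1.2397] rect [1494.9 1241.4] [194.4  26.2] 63.7
blue [339, 147, 5, 18, 65] [0.8309 0.2046] rect [831.5 201.2] [114.   12.8] 70.0
blue [229, 191, 16, 10, 65] [0.4717 0.0471] rect [472.1  49.4] [44.1 35.8] 11.5
plunger_pad wrist 0.58 [274.7, 231.3] [ 0.4866 -0.1236  0.075 ]
plunger_pad side 0.69 [252.3, 216.8] [ 0.4823 -0.1145  0.075 ]
keeper_bridge wrist 0.71 [271.5, 200.9] [ 0.5108 -0.1181  0.084 ]
keeper_bridge side 0.69 [267.9, 211.6] [ 0.5222 -0.1146  0.084 ]
key_slot wrist 0.61 [273.6, 31.0] [ 0.6231 -0.1045  0.05  ]
key_slot side 0.67 [301.0, 215.4] [ 0.6118 -0.1041  0.05  ]
```

View pics/wPadc.png

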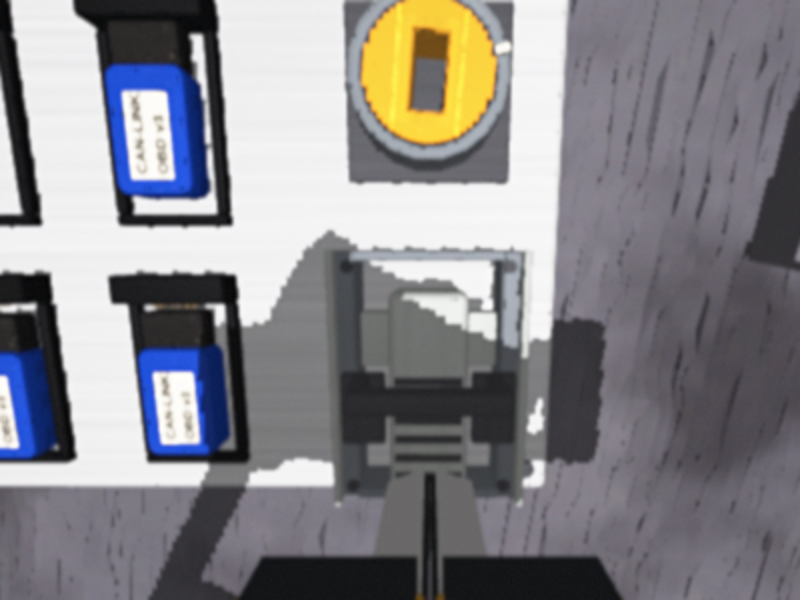

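The fingers (centre column 429) line up with the pad (428), the bridge lies ahead at row 402, and the readers are flat in their nests. Pressing now.

>>> apply_moves:
  commands:
    - [0,0,0,0,0,-0.025,0]
    - [0,0,0,0,0,-0.034,0]
    - [0,0,0,0,0,-0.042,0]
    - [0,0,0,0,0,-0.048,0]
    - [0,0,0,0,0,-0.052,0]

```text
time: 23.55
tool_pos: [0.4842, -0.1231, 0.0578]
ee_rot: [-3.141, 0.001, 0.133]
wrist_force: [-10.6, 4.2, 29.1]
width: 0.0005
finger_force: 14.3
```

>>> apply_moves:
  commands:
    - [0,0,0,0,0,0,0]
    - [0,0,0,0,0,0,0]
    - [0,0,0,0,0,0,0]
    - [0,0,0,0,0,0,0]
    - [0,0,0,0,0,0,0]

```text
time: 24.05
tool_pos: [0.4842, -0.123, 0.0581]
ee_rot: [3.142, 0.001, 0.134]
wrist_force: [-6.9, 3.5, 14.0]
width: 0.0005
finger_force: 7.3
```

Run:
```python
from h import *
st()
```

```text
{'time': 24.05, 'tool_pos': [0.4842, -0.123, 0.0581], 'ee_rot': [3.1416, 0.0008, 0.1335], 'wrist_force': [-6.8622, 3.4807, 14.0277], 'width': 0.0005, 'finger_force': 7.2963}
```

>>> apply_moves:
  commands:
    - [0,0,0,0.005,0.0007,0,0]
    - [0,0,0,0.01,0.0013,0,0]
    - [0,0,0,0.015,0.002,0,0]
    - [0,0,0,0.02,0.0027,0,0]
    - [0,0,0,0.025,0.0033,0,0]

```text
time: 24.55
tool_pos: [0.5062, -0.1214, 0.0581]
ee_rot: [3.139, 0.009, 0.133]
wrist_force: [-14.4, -1.0, 18.9]
width: 0.0004
finger_force: 9.9
```

>>> apply_moves:
  commands:
    - [0,0,0,0.004,0.0005,0,0]
    - [0,0,0,0.008,0.001,0,0]
    - [0,0,0,0.012,0.0016,0,0]
    - [0,0,0,0.016,0.0021,0,0]
    - [0,0,0,0.016,0.0021,0,0]

```text
time: 25.05
tool_pos: [0.5231, -0.1192, 0.0581]
ee_rot: [3.139, 0.006, 0.133]
wrist_force: [-12.0, -0.9, 15.8]
width: 0.0005
finger_force: 8.7
```

Run:
```python
from h import *
st()
s=snap('wrist');save(s,'wK')
for n in('wrist','side','scene'):
    x=s if n=='wrist' else snap(n)
    for d in place_of(n,'keeper_bridge')[:1]: print(n,round(d['score'],2),d['pixel'],np.round(w(x,d['pixel'],.084),4))
```

```text
{'time': 25.05, 'tool_pos': [0.5231, -0.1192, 0.0581], 'ee_rot': [3.1392, 0.0063, 0.1331], 'wrist_force': [-11.9996, -0.9449, 15.8353], 'width': 0.0005, 'finger_force': 8.6598}
wrist 0.74 [164.1, 169.8] [ 0.5689 -0.058   0.084 ]
side 0.68 [273.8, 210.2] [ 0.5379 -0.1122  0.084 ]
scene 0.77 [297.9, 218.2] [ 0.5256 -0.1129  0.084 ]
```

>>> apply_moves:
  commands:
    - [0,0,0,0.002,0.0003,0,0]
    - [0,0,0,0.004,0.0005,0,0]
    - [0,0,0,0.006,0.0008,0,0]
    - [0,0,0,0.006,0.0008,0,0]
    - [0,0,0,0.006,0.0008,0,0]

```text
time: 25.85
tool_pos: [0.5234, -0.1192, 0.0581]
ee_rot: [3.14, 0.019, 0.133]
wrist_force: [-27.2, -3.0, 25.9]
width: 0.0004
finger_force: 16.5
```

Run:
```python
from h import *
st()
```

```text
{'time': 25.85, 'tool_pos': [0.5234, -0.1192, 0.0581], 'ee_rot': [3.1398, 0.019, 0.1326], 'wrist_force': [-27.2215, -3.0489, 25.9042], 'width': 0.0004, 'finger_force': 16.4967}
```

>>> apply_moves:
  commands:
    - [0,0,0,-0.012,-0.0016,0,0]
    - [0,0,0,-0.014,-0.002,0.02,0]
    - [0,0,0,-0.014,-0.002,0.06,0]
    - [0,0,0,-0.014,-0.002,0.11,0]
    - [0,0,0,-0.014,-0.002,0.15,0]

```text
time: 26.35
tool_pos: [0.5177, -0.119, 0.2077]
ee_rot: [3.141, -0.001, 0.133]
wrist_force: [0.5, 0.0, 0.8]
width: 0.0003
finger_force: 0.0
```

>>> apply_moves:
  commands:
    - [0,0,0,0,0,0,0]
    - [0,0,0,0,0,0,0]
    - [0,0,0,0,0,0,0]
    - [0,0,0,0,0,0,0]
    - [0,0,0,0,0,0,0]

```text
time: 26.85
tool_pos: [0.5169, -0.1186, 0.203]
ee_rot: [-3.14, 0.003, 0.133]
wrist_force: [-0.1, -0.2, -0.4]
width: 0.0005
finger_force: 0.0
```

Run:
```python
from h import *
st()
s=snap('wrist');save(s,'wK2');blue(s,.037,300)
a=cv2.resize(s['pixels'][20:320,60:460,::-1],None,fx=1.9,fy=1.9)
cv2.imwrite('pics/wK2c.png',a)
for n in('wrist','side','scene'):
    x=s if n=='wrist' else snap(n)
    for q,z in(('keeper_bridge',.084),('key_slot',.05)):
      for d in place_of(n,q)[:1]: print(q,n,round(d['score'],2),d['pixel'],np.round(w(x,d['pixel'],z),4))
```

```text
{'time': 26.85, 'tool_pos': [0.5169, -0.1186, 0.203], 'ee_rot': [-3.14, 0.0033, 0.1333], 'wrist_force': [-0.068, -0.1831, -0.4323], 'width': 0.0005, 'finger_force': 0.0}
blue [161, 90, 35, 46, 863] [ 0.5934 -0.0054] rect [591.   -4.8] [46.  33.7] 8.0
blue [170, 187, 31, 41, 718] [ 0.4903 -0.0193] rect [487.5 -18.8] [47.7 34. ] 7.8
blue [103, 188, 35, 41, 836] [0.4779 0.0542] rect [476.3  55.4] [47.8 37.1] 7.7
keeper_bridge wrist 0.86 [275.0, 184.2] [ 0.5366 -0.1166  0.084 ]
key_slot wrist 0.63 [271.5, 91.8] [ 0.6239 -0.1013  0.05  ]
keeper_bridge side 0.67 [275.7, 208.3] [ 0.5445 -0.1051  0.084 ]
key_slot side 0.56 [298.6, 215.0] [ 0.6063 -0.1008  0.05  ]
keeper_bridge scene 0.72 [300.2, 217.6] [ 0.5312 -0.1155  0.084 ]
key_slot scene 0.59 [263.0, 236.6] [ 0.4543 -0.0643  0.05  ]
```

View pics/wK2c.png

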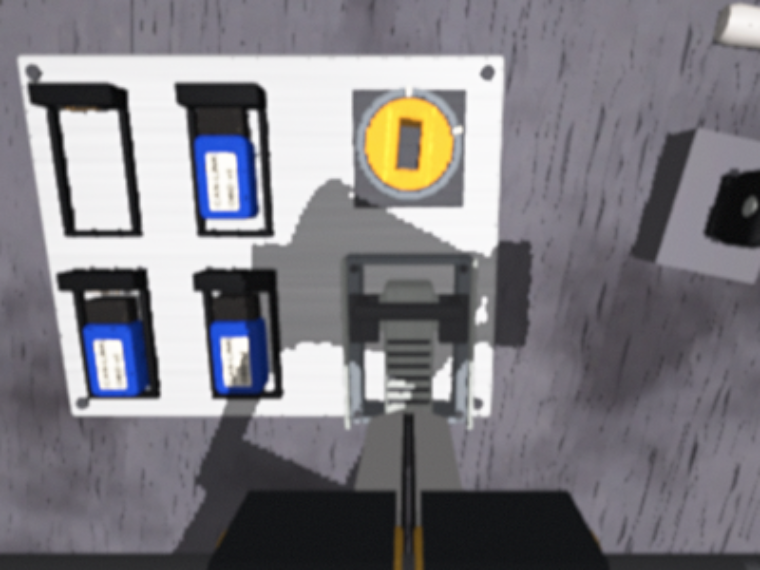

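The bridge moved 26 mm (0.511 to 0.537), so the keeper is fully across. Readers are seated, the rotor is at crop (408,143), and the key stand is at (705,205), turned slightly clockwise. Next I'll turn the wrist by half a turn over to the stand.

>>> apply_moves:
  commands:
    - [0,0,0.14,0.01,-0.015,0.01,20]
    - [0,0,0.28,0.02,-0.03,0.02,40]
    - [0,0,0.42,0.03,-0.05,0.03,50]
    - [0,0,0.56,0.04,-0.07,0.03,50]
    - [0,0,0.7,0.05,-0.09,0.03,50]

```text
time: 27.8
tool_pos: [0.5683, -0.2098, 0.2357]
ee_rot: [3.14, -0.0, 0.839]
wrist_force: [0.4, -0.6, 0.6]
width: 0.0368
finger_force: 0.0
```

>>> apply_moves:
  commands:
    - [0,0,0.14,0.01,-0.02,0,50]
    - [0,0,0.28,0.02,-0.04,0,50]
    - [0,0,0.42,0.03,-0.06,0,50]
    - [0,0,0.56,0.04,-0.078,0,50]
    - [0,0,0.7,0.043,-0.078,0,50]

```text
time: 28.3
tool_pos: [0.611, -0.2893, 0.2337]
ee_rot: [-3.141, 0.0, 1.537]
wrist_force: [0.3, 1.4, 0.3]
width: 0.0468
finger_force: 0.0
```

>>> apply_moves:
  commands:
    - [0,0,0.14,0,0,0,50]
    - [0,0,0.28,0,0,0,50]
    - [0,0,0.42,0,0,0,50]
    - [0,0,0.56,0,0,0,50]
    - [0,0,0.7,0,0,0,50]

```text
time: 28.8
tool_pos: [0.6107, -0.287, 0.2349]
ee_rot: [3.142, -0.0, 2.239]
wrist_force: [0.0, -0.1, -0.2]
width: 0.0468
finger_force: 0.0
```

>>> apply_moves:
  commands:
    - [0,0,0.14,0,0,0,50]
    - [0,0,0.28,0,0,0,50]
    - [0,0,0.42,0,0,0,50]
    - [0,0,0.56,0,0,0,50]
    - [0,0,0.7,0,0,0,50]

```text
time: 29.3
tool_pos: [0.6107, -0.287, 0.2349]
ee_rot: [3.141, -0.0, 2.939]
wrist_force: [0.3, 0.1, -0.2]
width: 0.0471
finger_force: 0.0
```

>>> apply_moves:
  commands:
    - [0,0,0.1,0,0,0,50]
    - [0,0,0.13,0,0,0,50]
    - [0,0,0.13,0,0,0,50]
    - [0,0,0.13,0,0,0,50]
    - [0,0,0.13,0,0,0,50]

```text
time: 29.8
tool_pos: [0.6107, -0.2869, 0.235]
ee_rot: [3.141, -0.0, 3.062]
wrist_force: [0.0, 0.2, 0.2]
width: 0.0469
finger_force: 0.0
```

```bash
cat >> h.py <<'E'
def slot(s):
    h=cv2.cvtColor(s['pixels'],cv2.COLOR_RGB2HSV); m=cv2.inRange(h,(18,130,150),(32,255,255))
    n,l,stt,c=cv2.connectedComponentsWithStats(m); i=1+np.argmax(stt[1:,4]); m=(l==i).astype(np.uint8)
    cs=cv2.findContours(m,0,1)[0][0]; hull=cv2.convexHull(cs); full=np.zeros_like(m); cv2.fillPoly(full,[hull],1)
    R=cv2.minEnclosingCircle((np.array([w(s,p[0],.05)[:2] for p in hull])*1e3).astype(np.float32))
    print('rotor',np.round(R[0],1),round(R[1],1))
    hole=cv2.morphologyEx(full&(1-m),cv2.MORPH_OPEN,np.ones((3,3),np.uint8))
    n,l,stt,c=cv2.connectedComponentsWithStats(hole); i=1+np.argmax(stt[1:,4])
    cs=cv2.findContours((l==i).astype(np.uint8),0,1)[0][0]
    r=cv2.minAreaRect((np.array([w(s,p[0],.05)[:2] for p in cs])*1e3).astype(np.float32)); print('slot',stt[i],np.round(r[0],1),np.round(r[1],1),round(r[2],1))
def mk(n,s,q,z,k=2):
    for d in masks_of(n,q)[:k]:
        cs=max(cv2.findContours(d['mask'].astype(np.uint8),0,1)[0],key=cv2.contourArea)
        r=cv2.minAreaRect((np.array([w(s,p[0],z)[:2] for p in cs])*1e3).astype(np.float32)); print(q,round(d['score'],2),np.round(d['extent']),np.round(r[0],1),np.round(r[1],1),round(r[2],1))
E
python3 - <<'E'
from h import *
st();print(get_obs()['joint_positions'])
s=snap('wrist');save(s,'wS')
mk('wrist',s,'key_stand',.04);mk('wrist',s,'switch_key',.082)
for q,z in(('switch_key',.01),('key_stand',0)):
    for d in place_of('wrist',q)[:2]: print(q,d['score'],d['pixel'],np.round(w(s,d['pixel'],z),4))
try: slot(s)
except Exception as e: print(e)
E
```

```text
{'time': 29.8, 'tool_pos': [0.6107, -0.2869, 0.235], 'ee_rot': [3.1415, -0.0, 3.0624], 'wrist_force': [0.0126, 0.1718, 0.2457], 'width': 0.0469, 'finger_force': 0.0}
[-5.23209633e-01  3.70893035e-01  9.72546669e-01  9.88232541e-05
  1.79821164e+00 -2.01483678e+00]
key_stand 0.68 [352.   7. 559. 230.] [554.2 -64.9] [206.2 229.2] 7.7
key_stand 0.67 [250. 155. 303. 220.] [ 610.8 -287.2] [60.  78.5] 86.0
switch_key 0.73 [266. 175. 283. 208.] [ 608.8 -286.4] [16.3 41.6] 88.5
switch_key 0.73 [272.3, 187.6] [ 0.6155 -0.2905  0.01  ]
key_stand 0.72 [276.0, 182.0] [ 0.6101 -0.2851  0.    ]
key_stand 0.38 [273.8, 186.2] [ 0.6156 -0.2885  0.    ]
rotor [ 620.8 -105. ] 23.1
slot [422 177   9  19 154] [ 620.5 -106. ] [22.8  9.5] 2.8
```

View pics/wS.png

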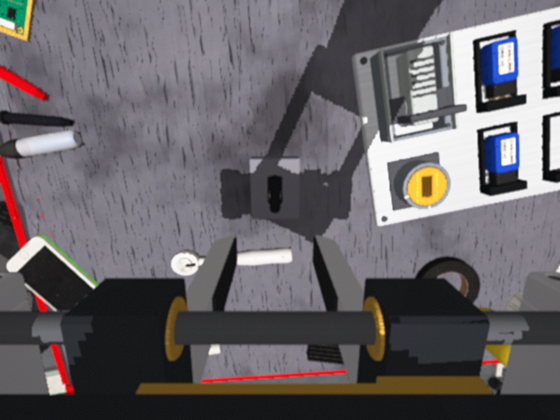

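The key is in the stand at (274,192), aligned with the view, and the rotor is at (427,185) with its slot slightly turned. I'll go nearer for a numeric check.

>>> apply_moves:
  commands:
    - [0,0,0,-0.001,0,-0.03,50]
    - [0,0,0,-0.001,0,-0.07,50]
    - [0,0,0,-0.001,0,-0.11,50]
    - [0,0,0,-0.001,0,-0.12,50]
    - [0,0,0,-0.001,0,-0.12,50]

```text
time: 30.55
tool_pos: [0.6085, -0.2862, 0.1126]
ee_rot: [3.139, -0.004, 3.063]
wrist_force: [0.4, 0.5, 0.6]
width: 0.0467
finger_force: 0.0
```

>>> apply_moves:
  commands:
    - [0,0,0,0,0,0,50]
    - [0,0,0,0,0,0,50]
    - [0,0,0,0,0,0,50]
    - [0,0,0,0,0,0,50]
    - [0,0,0,0,0,0,50]

```text
time: 31.05
tool_pos: [0.61, -0.2871, 0.1159]
ee_rot: [-3.141, 0.001, 3.063]
wrist_force: [0.3, -0.7, 0.2]
width: 0.0469
finger_force: 0.0
```

Run:
```python
from h import *
st()
s=snap('wrist');save(s,'wS2')
mk('wrist',s,'key_stand',.04);mk('wrist',s,'switch_key',.082)
g=cv2.cvtColor(s['pixels'],cv2.COLOR_RGB2GRAY)
print(px(s,(.609,-.287,.082)))
p=px(s,(.609,-.287,.082)).astype(int)
for r in range(p[1]-50,p[1]+60,6): print(r,g[r,p[0]-40:p[0]+41:4].tolist())
```

```text
{'time': 31.05, 'tool_pos': [0.61, -0.2871, 0.1159], 'ee_rot': [-3.141, 0.0013, 3.0633], 'wrist_force': [0.327, -0.711, 0.221], 'width': 0.0469, 'finger_force': 0.0}
switch_key 0.72 [264. 198. 283. 254.] [ 607.5 -286.9] [15.  43.5] 86.0
switch_key 0.52 [478. 302. 518. 385.] [ 744.1 -116.7] [21.5 26.5] 84.5
[274.6975312  229.13042587]
179 [87, 112, 119, 71, 70, 70, 69, 70, 71, 70, 71, 69, 146, 143, 167, 169, 167, 168, 166, 157, 94]
185 [49, 72, 68, 70, 70, 70, 69, 70, 68, 70, 71, 69, 70, 70, 68, 145, 136, 166, 167, 135, 56]
191 [40, 46, 70, 68, 70, 71, 69, 70, 69, 69, 70, 68, 72, 70, 70, 71, 69, 69, 69, 66, 59]
197 [46, 48, 68, 70, 70, 69, 69, 71, 64, 60, 40, 55, 59, 71, 68, 71, 69, 70, 71, 65, 58]
203 [48, 46, 71, 68, 70, 70, 70, 69, 16, 12, 13, 12, 14, 60, 69, 70, 69, 70, 71, 65, 61]
209 [42, 39, 71, 67, 68, 68, 68, 70, 13, 15, 14, 17, 16, 60, 69, 69, 68, 69, 70, 64, 59]
215 [38, 38, 68, 69, 69, 68, 69, 70, 14, 14, 14, 17, 14, 60, 68, 66, 69, 69, 69, 66, 63]
221 [42, 38, 69, 69, 68, 69, 68, 71, 19, 15, 16, 13, 16, 60, 71, 69, 70, 68, 68, 61, 61]
227 [44, 41, 69, 69, 70, 68, 68, 70, 
[... 336 characters left out ...]
 69, 69, 69, 69, 67, 69, 15, 15, 16, 45, 69, 68, 67, 68, 68, 69, 63, 21]
257 [16, 103, 84, 90, 90, 91, 92, 94, 88, 93, 100, 100, 61, 61, 62, 62, 64, 64, 63, 60, 17]
263 [16, 113, 90, 114, 94, 124, 121, 123, 107, 125, 118, 128, 125, 125, 113, 91, 60, 59, 60, 59, 20]
269 [36, 116, 99, 114, 111, 128, 126, 126, 128, 138, 135, 135, 133, 122, 131, 137, 139, 130, 116, 92, 66]
275 [104, 120, 121, 128, 127, 131, 131, 135, 136, 137, 123, 138, 135, 135, 135, 132, 132, 134, 132, 135, 73]
281 [137, 133, 134, 133, 137, 135, 135, 137, 128, 138, 138, 130, 137, 136, 137, 136, 114, 137, 133, 118, 139]
287 [140, 137, 139, 133, 138, 138, 137, 137, 138, 133, 136, 137, 138, 139, 138, 139, 134, 136, 141, 114, 141]
```

Run:
```python
from h import *
s=snap('wrist');g=cv2.cvtColor(s['pixels'],cv2.COLOR_RGB2GRAY).astype(int)
for c in(270,274,278): print(c,g[196:206,c].tolist(),g[248:262,c].tolist())
for r in(210,235,245): print(r,g[r,258:292].tolist())
a=-.07;u=np.array([np.cos(a),np.sin(a)]);v=np.array([-u[1],u[0]])
o=np.array([.6108,-.2872])
f=lambda x,y,z:np.round(px(s,(*(o+x*u+y*v),z)),1).tolist()
print('top +x',f(.02,0,.082),'top -x',f(-.02,0,.082),'bot -x grip',f(-.02,0,.046),'collar -x',f(-.017,0,.046),f(-.017,0,.04))
print('sides top',f(.01,.006,.082),f(.01,-.006,.082),'collar',f(-.01,.009,.046),f(-.01,-.009,.046),'stand +x',f(.0375,0,.04))
print(g[258:300:2,290].tolist())
```

```text
270 [70, 69, 54, 31, 18, 13, 14, 13, 14, 12] [17, 14, 13, 13, 14, 14, 23, 38, 59, 78, 98, 115, 119, 119]
274 [67, 56, 34, 14, 13, 13, 15, 14, 15, 13] [16, 15, 13, 15, 14, 15, 14, 19, 43, 72, 101, 120, 125, 126]
278 [72, 68, 52, 30, 13, 15, 14, 15, 13, 12] [15, 16, 14, 15, 14, 14, 17, 30, 51, 76, 99, 117, 125, 124]
210 [69, 68, 68, 67, 69, 61, 40, 19, 11, 14, 15, 12, 14, 15, 16, 15, 17, 14, 16, 15, 15, 16, 14, 14, 14, 15, 18, 38, 60, 68, 70, 68, 70, 69]
235 [68, 69, 67, 67, 70, 66, 54, 34, 30, 25, 19, 14, 15, 15, 14, 15, 18, 15, 14, 16, 17, 15, 15, 17, 27, 36, 30, 39, 60, 67, 69, 67, 68, 68]
245 [68, 68, 68, 68, 69, 68, 68, 70, 61, 40, 20, 15, 16, 15, 12, 15, 16, 16, 15, 15, 15, 17, 15, 15, 28, 50, 64, 71, 69, 67, 70, 68, 69, 69]
top +x [274.6, 257.8] top -x [274.2, 205.6] bot -x grip [274.2, 194.9] collar -x [274.3, 198.4] [274.3, 196.8]
sides top [282.7, 245.2] [266.3, 245.3] collar [285.2, 206.6] [263.5, 206.7] stand +x [274.8, 256.7]
[63, 55, 68, 117, 130, 134, 135, 132, 136, 135, 137, 137, 139, 138, 139, 137, 112, 98, 153, 198, 223]
```

>>> apply_moves:
  commands:
    - [0,0,0.005,0.0005,0,-0.025,50]
    - [0,0,0.005,0.0005,0,-0.05,50]
    - [0,0,0.005,0.0005,0,-0.064,50]
    - [0,0,0.005,0.0005,0,-0.064,50]
    - [0,0,0.005,0.0005,0,-0.064,50]

```text
time: 31.75
tool_pos: [0.6104, -0.287, 0.0513]
ee_rot: [3.142, 0.0, 3.068]
wrist_force: [0.3, -0.0, 0.6]
width: 0.0467
finger_force: 0.0
```

>>> apply_moves:
  commands:
    - [0,0,0,0,0,0,0]
    - [0,0,0,0,0,0,0]
    - [0,0,0,0,0,0,0]
    - [0,0,0,0,0,0,0]
    - [0,0,0,0,0,0,0]

```text
time: 32.25
tool_pos: [0.6103, -0.287, 0.0514]
ee_rot: [-3.141, 0.0, 3.068]
wrist_force: [-0.4, 0.2, 0.4]
width: 0.0118
finger_force: 30.0
```

>>> apply_moves:
  commands:
    - [0,0,0,0,0,0,0]
    - [0,0,0,0,0,0,0]
    - [0,0,0,0,0,0,0]
    - [0,0,0,0,0,0,0]
    - [0,0,0,0,0,0,0]

```text
time: 32.75
tool_pos: [0.6103, -0.287, 0.0514]
ee_rot: [-3.141, 0.0, 3.068]
wrist_force: [0.6, -0.4, 2.2]
width: 0.0118
finger_force: 30.0
```

>>> apply_moves:
  commands:
    - [0,0,0,0,0,0.015,0]
    - [0,0,0,0,0,0.03,0]
    - [0,0,0,0,0,0.05,0]
    - [0,0,0,0,0,0.08,0]
    - [0,0,0,0,0,0.09,0]

```text
time: 33.25
tool_pos: [0.6118, -0.288, 0.1465]
ee_rot: [-3.138, 0.007, 3.068]
wrist_force: [0.3, -0.7, 0.2]
width: 0.0118
finger_force: 30.0
```

Run:
```python
from h import *
st()
s=snap('wrist');save(s,'wS3');slot(s);mk('wrist',s,'switch_key',.172)
```

```text
{'time': 33.25, 'tool_pos': [0.6118, -0.288, 0.1465], 'ee_rot': [-3.1382, 0.0067, 3.0683], 'wrist_force': [0.3164, -0.6898, 0.236], 'width': 0.0118, 'finger_force': 29.9992}
rotor [ 620.4 -105.1] 23.2
slot [469 191  12  25 273] [ 620.2 -105.3] [23.3  9.9] 5.1
switch_key 0.96 [259. 219. 287. 301.] [ 609. -288.] [14.7 49.2] 86.0
```

>>> apply_moves:
  commands:
    - [0,0,0.04,0.002,0.03,0,0]
    - [0,0,0.08,0.004,0.06,0,0]
    - [0,0,0.12,0.007,0.09,0,0]
    - [0,0,0.14,0.01,0.122,0,0]
    - [0,0,0.14,0.01,0.122,0,0]

```text
time: 33.85
tool_pos: [0.6197, -0.1606, 0.1393]
ee_rot: [3.138, -0.003, -3.07]
wrist_force: [-0.0, -0.2, -1.1]
width: 0.0121
finger_force: 30.0
```

>>> apply_moves:
  commands:
    - [0,0,0,0,0,0,0]
    - [0,0,0,0,0,0,0]
    - [0,0,0,0,0,0,0]
    - [0,0,0,0,0,0,0]
    - [0,0,0,0,0,0,0]

```text
time: 34.35
tool_pos: [0.6201, -0.1657, 0.1409]
ee_rot: [3.142, -0.0, -3.076]
wrist_force: [-0.2, -0.1, 0.1]
width: 0.012
finger_force: 30.0
```

Run:
```python
from h import *
st()
s=snap('wrist');save(s,'wS4');slot(s)
P=s['pixels']
h=cv2.cvtColor(P,cv2.COLOR_RGB2HSV); m=cv2.inRange(h,(18,130,150),(32,255,255))
c=px(s,(.6205,-.1052,.05)).astype(int);print(c)
L=[];R=[]
for r in range(c[1]-11,c[1]+12,1):
    row=m[r,c[0]-20:c[0]+21]; z=np.where(row[8:33]==0)[0]
    if len(z): L.append(w(s,(c[0]-20+8+z[0]-.5,r),.05)[:2]);R.append(w(s,(c[0]-20+8+z[-1]+.5,r),.05)[:2])
for A in(L,R):
    l=cv2.fitLine((np.array(A)*1e3).astype(np.float32),cv2.DIST_HUBER,0,.01,.01).ravel();print(len(A),np.degrees(np.arctan2(l[1],l[0])),l[2:])
for r in range(c[1]-20,c[1]+21,3): print(r,''.join('#' if v else '.' for v in m[r,c[0]-32:c[0]+33]))
```

```text
{'time': 34.35, 'tool_pos': [0.6201, -0.1657, 0.1409], 'ee_rot': [3.1416, -0.0001, -3.0761], 'wrist_force': [-0.2277, -0.0754, 0.1137], 'width': 0.012, 'finger_force': 29.9991}Traceback (most recent call last):
  File "<stdin>", line 3, in <module>
  File "h.py", line 26, in slot
    n,l,stt,c=cv2.connectedComponentsWithStats(m); i=1+np.argmax(stt[1:,4]); m=(l==i).astype(np.uint8)
                                                       ~~~~~~~~~^^^^^^^^^^^
    return _wrapfunc(a, 'argmax', axis=axis, out=out, **kwds)
    return bound(*args, **kwds)
ValueError: attempt to get argmax of an empty sequence
```

```bash
sed -i 's/(18,130,150),(32,255,255)/(14,110,70),(34,255,255)/' h.py
python3 - <<'E'
from h import *
s=snap('wrist')
h=cv2.cvtColor(s['pixels'],cv2.COLOR_RGB2HSV)
c=px(s,(.6205,-.1052,.05)).astype(int);print(c,h[c[1],c[0]-30:c[0]+31:5].tolist())
try: slot(s)
except Exception as e: print(e)
m=cv2.inRange(h,(14,110,70),(34,255,255))
L=[];R=[]
for r in range(c[1]-10,c[1]+11):
    z=np.where(m[r,c[0]-12:c[0]+13]==0)[0]
    if len(z): L.append(w(s,(c[0]-12+z[0]-.5,r),.05)[:2]);R.append(w(s,(c[0]-12+z[-1]+.5,r),.05)[:2])
for A in(L,R):
    if len(A)<5: continue
    l=cv2.fitLine((np.array(A)*1e3).astype(np.float32),cv2.DIST_HUBER,0,.01,.01).ravel();print(len(A),np.degrees(np.arctan2(l[1],l[0])),l[2:])
for r in range(c[1]-26,c[1]+27,2): print(r,''.join('#' if v else '.' for v in m[r,c[0]-32:c[0]+33]))
E
```

```text
[340 214] [[100, 20, 78], [15, 91, 84], [18, 197, 137], [17, 192, 138], [18, 198, 138], [15, 112, 75], [17, 124, 76], [17, 195, 111], [18, 198, 144], [18, 196, 135], [18, 198, 134], [18, 195, 136], [113, 26, 78]]
rotor [ 819.1 -193.3] 196.3
slot [152 374 148  10 913] [ 807.6 -205.6] [ 11.5 155.9] 3.8
15 6.6557693 [ 615.743   -110.73522]
15 -1.433514 [ 616.9752   -106.521126]
188 .................................................................
190 ................................######...........................
192 ......................########################...................
194 ...................###############################...............
196 ................####################################.............
198 ..............########################################...........
200 .............###########################################.........
202 ...........#################.....########################........
204 ..........##################......########################.......
206 ..........##################.....#########################.......
208 ........##########
[... 467 characters left out ...]

222 .........#################################################.......
224 ..........##############################################.........
226 ..........##############################################.........
228 ...........###########################################...........
230 .............########################################............
232 ...............####################################..............
234 .................###############################.................
236 ....................#########################....................
238 .........................##############..........................
240 .................................................................
```

```bash
sed -i 's/(14,110,70),(34,255,255)/(14,150,108),(34,255,255)/' h.py
python3 - <<'E'
from h import *
s=snap('wrist')
h=cv2.cvtColor(s['pixels'],cv2.COLOR_RGB2HSV); m=cv2.inRange(h,(14,150,108),(34,255,255))
c=px(s,(.6205,-.1052,.05)).astype(int)
for r in range(c[1]-28,c[1]+27,2): print(r,''.join('#' if v else '.' for v in m[r,c[0]-32:c[0]+33]))
m2=np.zeros_like(m); m2[c[1]-40:c[1]+40,c[0]-40:c[0]+40]=m[c[1]-40:c[1]+40,c[0]-40:c[0]+40]; s['pixels']=s['pixels']*(m2[:,:,None]>0); slot(s)
L=[];R=[]
for r in range(c[1]-9,c[1]+13):
    z=np.where(m[r,c[0]-14:c[0]+15]==0)[0]
    if len(z): L.append(w(s,(c[0]-14+z[0]-.5,r),.05)[:2]);R.append(w(s,(c[0]-14+z[-1]+.5,r),.05)[:2])
for A in(L,R):
    if len(A)<5: continue
    l=cv2.fitLine((np.array(A)*1e3).astype(np.float32),cv2.DIST_HUBER,0,.01,.01).ravel();print(len(A),np.degrees(np.arctan2(l[1],l[0])),l[2:])
E
```

```text
186 .................................................................
188 .................................................................
190 .................................................................
192 .......................######################....................
194 ...................##############################................
196 .................##################################..............
198 ...............######################################............
200 .............##########################################..........
202 ............###############.......######################.........
204 ...........################.......#######################........
206 ..........#################.......#######################........
208 .........##################.......########################.......
210 ........###################.......#########################......
212 ........###################.......#########################......
214 ........###################.......#########################......
216 ........##################........############
[... 320 characters left out ...]
#######################################..........
228 ............#########################################............
230 .............#######################################.............
232 ...............###################################...............
234 .................##############################..................
236 ......................#####################......................
238 .............................#######.............................
240 .................................................................
rotor [ 620.3 -105.2] 23.3
slot [334 201   8  19 133] [ 616.3 -108.7] [17.1  6.4] 6.6
15 4.804632 [ 617.25146  -111.404045]
15 6.9504123 [ 616.3459  -105.03765]
```

>>> apply_moves:
  commands:
    - [0,0,0.025,0,0.02,0,0]
    - [0,0,0.025,0,0.04,0,0]
    - [0,0,0.025,0,0.0606,0,0]
    - [0,0,0.025,0,0.0606,-0.02,0]
    - [0,0,0.025,0,0.0606,-0.04,0]

```text
time: 35.0
tool_pos: [0.6209, -0.1019, 0.1019]
ee_rot: [-3.141, 0.003, -3.047]
wrist_force: [0.3, -0.6, -0.4]
width: 0.0118
finger_force: 30.0
```

>>> apply_moves:
  commands:
    - [0,0,0,0,0,0,0]
    - [0,0,0,0,0,0,0]
    - [0,0,0,0,0,0,0]
    - [0,0,0,0,0,0,0]
    - [0,0,0,0,0,0,0]

```text
time: 35.5
tool_pos: [0.6208, -0.1045, 0.1022]
ee_rot: [-3.141, 0.002, -3.05]
wrist_force: [-0.2, 0.4, -0.2]
width: 0.0116
finger_force: 30.0
```

Run:
```python
from h import *
st()
```

```text
{'time': 35.5, 'tool_pos': [0.6208, -0.1045, 0.1022], 'ee_rot': [-3.1411, 0.0019, -3.0501], 'wrist_force': [-0.2068, 0.4112, -0.2477], 'width': 0.0116, 'finger_force': 29.9992}
```

>>> apply_moves:
  commands:
    - [0,0,0,-0.0005,-0.0006,-0.005,0]
    - [0,0,0,-0.0005,-0.0006,-0.01,0]
    - [0,0,0,-0.0005,-0.0006,-0.014,0]
    - [0,0,0,-0.0005,-0.0006,-0.018,0]
    - [0,0,0,-0.0005,-0.0006,-0.02,0]

```text
time: 36.0
tool_pos: [0.6193, -0.1048, 0.08]
ee_rot: [3.141, -0.001, -3.05]
wrist_force: [-0.4, -0.2, -0.8]
width: 0.0117
finger_force: 30.0
```

Run:
```python
from h import *
st();print(get_obs()['wrist_torque'])
```

```text
{'time': 36.0, 'tool_pos': [0.6193, -0.1048, 0.08], 'ee_rot': [3.141, -0.0012, -3.0499], 'wrist_force': [-0.4356, -0.1814, -0.8341], 'width': 0.0117, 'finger_force': 29.9992}
[ 0.11997781 -0.06532121  0.00353767]
```

The key is entering freely (about 11 mm in). I'll push it fully home.

>>> apply_moves:
  commands:
    - [0,0,0,0,0,-0.005,0]
    - [0,0,0,0,0,-0.01,0]
    - [0,0,0,0,0,-0.015,0]
    - [0,0,0,0,0,-0.019,0]
    - [0,0,0,0,0,-0.0225,0]

```text
time: 36.5
tool_pos: [0.6197, -0.1049, 0.0612]
ee_rot: [-3.141, 0.001, -3.05]
wrist_force: [-8.0, 1.9, 19.1]
width: 0.0118
finger_force: 30.0
```

>>> apply_moves:
  commands:
    - [0,0,0,0,0,0,0]
    - [0,0,0,0,0,0,0]
    - [0,0,0,0,0,0,0]
    - [0,0,0,0,0,0,0]
    - [0,0,0,0,0,0,0]

```text
time: 37.0
tool_pos: [0.6198, -0.1049, 0.0613]
ee_rot: [-3.141, 0.001, -3.05]
wrist_force: [-4.8, 1.1, 8.9]
width: 0.0118
finger_force: 30.0
```

Run:
```python
from h import *
st();print(get_obs()['wrist_torque'])
```

```text
{'time': 37.0, 'tool_pos': [0.6198, -0.1049, 0.0613], 'ee_rot': [-3.1412, 0.0011, -3.0498], 'wrist_force': [-4.841, 1.1469, 8.9134], 'width': 0.0118, 'finger_force': 30.0013}
[ 0.32141317  0.80695237 -0.00235009]
```

Fully in: the TCP is at 0.0613, and 0.0614 was expected. Now I'll turn the key clockwise.

>>> apply_moves:
  commands:
    - [0,0,-0.1,0.0003,0,0.001,0]
    - [0,0,-0.2,0.0003,0,0.001,0]
    - [0,0,-0.3,0.0003,0,0.001,0]
    - [0,0,-0.4,0.0003,0,0.001,0]
    - [0,0,-0.5,0.0003,0,0.001,0]

```text
time: 37.5
tool_pos: [0.6204, -0.1049, 0.0613]
ee_rot: [3.141, 0.002, 2.729]
wrist_force: [-2.0, 0.1, 5.6]
width: 0.0117
finger_force: 30.0
```

>>> apply_moves:
  commands:
    - [0,0,-0.1,0,0,0,0]
    - [0,0,-0.2,0,0,0,0]
    - [0,0,-0.3,0,0,0,0]
    - [0,0,-0.4,0,0,0,0]
    - [0,0,-0.5,0,0,0,0]

```text
time: 38.0
tool_pos: [0.6203, -0.1051, 0.0613]
ee_rot: [3.141, 0.001, 2.229]
wrist_force: [-1.9, -0.3, 5.9]
width: 0.0118
finger_force: 30.0
```

>>> apply_moves:
  commands:
    - [0,0,-0.08,0,0,0,0]
    - [0,0,-0.14,0,0,0,0]
    - [0,0,-0.2,0,0,0,0]
    - [0,0,-0.25,0,0,0,0]
    - [0,0,-0.25,0,0,0,0]

```text
time: 38.5
tool_pos: [0.6202, -0.1052, 0.0613]
ee_rot: [3.141, 0.001, 1.982]
wrist_force: [-3.0, 0.2, 5.2]
width: 0.0119
finger_force: 30.0
```

Run:
```python
from h import *
st();print(get_obs()['wrist_torque'])
```

```text
{'time': 38.5, 'tool_pos': [0.6202, -0.1052, 0.0613], 'ee_rot': [3.1407, 0.0012, 1.9825], 'wrist_force': [-2.9542, 0.1715, 5.211], 'width': 0.0119, 'finger_force': 30.0017}
[ 0.04100182  0.49582561 -0.03182765]
```

>>> apply_moves:
  commands:
    - [0,0,-0.04,0,0,0,0]
    - [0,0,-0.08,0,0,0,0]
    - [0,0,-0.12,0,0,0,0]
    - [0,0,-0.12,0,0,0,0]
    - [0,0,-0.12,0,0,0,0]

```text
time: 39.0
tool_pos: [0.6202, -0.1052, 0.0613]
ee_rot: [3.141, 0.001, 1.863]
wrist_force: [-2.0, -1.4, 6.2]
width: 0.0116
finger_force: 30.0
```

Run:
```python
from h import *
st();print(get_obs()['wrist_torque'])
```

```text
{'time': 39.0, 'tool_pos': [0.6202, -0.1052, 0.0613], 'ee_rot': [3.1406, 0.0011, 1.8632], 'wrist_force': [-2.0009, -1.4033, 6.2199], 'width': 0.0116, 'finger_force': 30.0016}
[ 0.01367883  0.51144721 -0.05292958]
```

>>> apply_moves:
  commands:
    - [0,0,-0.03,0,0,0,0]
    - [0,0,-0.06,0,0,0,0]
    - [0,0,-0.08,0,0,0,0]
    - [0,0,-0.08,0,0,0,0]
    - [0,0,-0.08,0,0,0,0]

```text
time: 39.5
tool_pos: [0.6202, -0.1052, 0.0613]
ee_rot: [3.141, 0.001, 1.784]
wrist_force: [-2.6, -0.3, 5.4]
width: 0.0118
finger_force: 30.1
```

Run:
```python
from h import *
st();print(get_obs()['wrist_torque'])
```

```text
{'time': 39.5, 'tool_pos': [0.6202, -0.1052, 0.0613], 'ee_rot': [3.1407, 0.0012, 1.7843], 'wrist_force': [-2.6321, -0.2565, 5.3617], 'width': 0.0118, 'finger_force': 30.0669}
[0.07207309 0.50874356 0.36537734]
```

The torque has jumped to 0.37 N m, so the rotor is at its stop. I'll release and lift straight up.

>>> apply_moves:
  commands:
    - [0,0,0.02,0,0,0,0]
    - [0,0,0.02,0,0,0,40]
    - [0,0,0.02,0,0,0,40]
    - [0,0,0.02,0,0,0,40]
    - [0,0,0.02,0,0,0,40]

```text
time: 40.0
tool_pos: [0.6198, -0.1049, 0.0591]
ee_rot: [-3.141, -0.0, 1.803]
wrist_force: [-0.0, 0.0, -0.4]
width: 0.037
finger_force: 0.0
```

>>> apply_moves:
  commands:
    - [0,0,0,0,0,0.01,40]
    - [0,0,0,0,0,0.03,40]
    - [0,0,0,0,0,0.06,40]
    - [0,0,0,0,0,0.1,40]
    - [0,0,0,0,0,0.15,40]

```text
time: 40.5
tool_pos: [0.6189, -0.1046, 0.2094]
ee_rot: [-3.138, -0.002, 1.803]
wrist_force: [1.3, -0.0, -0.3]
width: 0.0377
finger_force: 0.0
```

>>> apply_moves:
  commands:
    - [0,0,0,-0.01,0,0.02,40]
    - [0,0,0,-0.03,0,0.02,40]
    - [0,0,0,-0.06,0,0.02,40]
    - [0,0,0,-0.06,0,0.02,40]
    - [0,0,0,-0.06,0,0.02,40]

```text
time: 41.0
tool_pos: [0.5601, -0.105, 0.2305]
ee_rot: [3.14, 0.001, 1.803]
wrist_force: [1.0, -0.2, 0.3]
width: 0.0376
finger_force: 0.0
```

Run:
```python
from h import *
st()
s=snap('wrist');save(s,'wE');blue(s,.037,300);mk('wrist',s,'switch_key',.092)
for n in('wrist','side','scene'):
    x=s if n=='wrist' else snap(n)
    if n!='wrist': save(x,n+'E');blue(x,.037)
    for q,z in(('keeper_bridge',.084),('switch_key',.02)):
      for d in place_of(n,q)[:2]: print(q,n,round(d['score'],2),d['pixel'],np.round(w(x,d['pixel'],z),4))
# dark grip contour near key top
g=cv2.cvtColor(s['pixels'],cv2.COLOR_RGB2GRAY); c=px(s,(.6203,-.1051,.092)).astype(int); print(c)
m=np.zeros_like(g); m[c[1]-60:c[1]+60,c[0]-60:c[0]+60]=(g<35)[c[1]-60:c[1]+60,c[0]-60:c[0]+60]
for k in sorted(cv2.findContours(m,0,1)[0],key=cv2.contourArea)[-2:]:
    r=cv2.minAreaRect((np.array([w(s,p[0],.092)[:2] for p in k])*1e3).astype(np.float32));print(np.round(r[0],1),np.round(r[1],1),r[2])
```

```text
{'time': 41.0, 'tool_pos': [0.5601, -0.105, 0.2305], 'ee_rot': [3.1397, 0.0008, 1.803], 'wrist_force': [0.9973, -0.184, 0.336], 'width': 0.0376, 'finger_force': 0.0}
blue [209, 8, 45, 39, 926] [0.4763 0.0567] rect [474.5  57.4] [47.1 34. ] 7.8
blue [510, 76, 50, 45, 711] [0.8312 0.0554] rect [829.3  59.9] [35.7 71.8] 79.9
blue [208, 86, 42, 29, 598] [ 0.4875 -0.0165] rect [486.1 -17.1] [46.6 28.5] 8.5
blue [299, 96, 42, 29, 572] [ 0.5917 -0.0033] rect [590.4  -3.3] [46.6 29. ] 8.5
switch_key 0.97 [314. 189. 331. 228.] [ 616.  -103.3] [19.2 43.2] 15.3
keeper_bridge wrist 0.7 [251.6, 204.6] [ 0.5388 -0.1187  0.084 ]
keeper_bridge wrist 0.46 [322.6, 112.3] [ 0.5881 -0.0084  0.084 ]
switch_key wrist 0.96 [317.5, 198.7] [ 0.6193 -0.1081  0.02  ]
blue [361, 26, 19, 43, 452] [1.3728 1.2884] rect [1369.8 1263.2] [704.4  87.2] 67.0
blue [392, 39, 7, 12, 64] [1.4939 1.2388] rect [1495.1 1241.3] [194.5  25.8] 63.5
blue [339, 147, 5, 19, 68] [0.8302 0.2025] rect [830.5 198.4] [119.9  12.8] 70.0
blue [229, 191, 16, 10, 68] [0.4718 0.0468] rect [471.8  49.3] [44.7 35.8] 11.5
blue [238, 208, 17, 7,
[... 358 characters left out ...]
e [275, 160, 4, 18, 61] [0.8277 0.1997] rect [827.3 199.7] [151.7  10.6] 39.4
blue [90, 164, 45, 49, 748] [0.4181 0.5   ] rect [415.7 515.4] [372.6 116.8] 57.5
blue [271, 210, 17, 13, 121] [ 0.5686 -0.0201] rect [573.8 -15.4] [68.  37.5] 28.8
blue [223, 219, 18, 14, 127] [0.4585 0.0437] rect [463.6  47. ] [62.7 37.3] 4.4
blue [248, 227, 19, 15, 139] [ 0.4681 -0.0337] rect [475.4 -28.9] [66.4 37.1] 8.3
keeper_bridge scene 0.75 [259.1, 235.8] [ 0.4111 -0.0921  0.084 ]
keeper_bridge scene 0.58 [300.3, 218.0] [ 0.5298 -0.1169  0.084 ]
switch_key scene 0.72 [317.2, 226.8] [ 0.6111 -0.1121  0.02  ]
[328 211]
[ 612.1 -159.5] [ 9.3 38.6] 30.73215103149414
[ 615.7 -102.7] [16.9 39.9] 15.3283109664917
```

```bash
python3 -c "
from bench import *
print(close_job())"
```

```text
the job is handed in; nothing more can be done
None
```

I've handed the job in; no verdict came back. By my last checks, the three readers are flat in nests, plugs to the contact block. The keeper is fully across with the plunger under it. The key is fully in and turned clockwise to its stop. I never moved the arm against the fuse box, ratchet or tape roll, but didn't re-measure them at the end.

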